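# Clear the jar blow-out station and fit its air tube

### The arm

A 6-joint arm with a two-finger parallel gripper is mounted at the origin on the work surface. World frame = base frame: x ahead of the robot, y to its left, z up, the work surface at z = 0. Lengths are in mm, angles in rad, forces in N, time in s.
With the tool pointing down it reaches from about 200 to 875 mm from the base axis. Payload 3.4 kg.
Tool frame: the origin (TCP) lies midway between the tips of the shut fingers; the grasp point (between the pads) lies 19 mm behind it; x points along the fingers, z is the direction in which the jaws open and shut, and the axes are right-handed (so a half turn about x gives the same grasp; the last joint's range is limited). The gripper opens to 94 mm and grips with 3 to 60 N. Pads are 16 mm wide; open, the fingers measure 119 mm over their backs; the gripper's body (75 mm by 177 mm) begins 78 mm behind the grasp point.
Start: joints at [-1.428, 0.276, 1.505, -0, 1.361, -0.121], TCP at [149.93, -555.146, 205.493] pointing down, gripper open.
Joint ranges: [-2.89, 2.89], [-0.75, 2.08], [0.22, 2.7], [-1.18, 4.32], [0.11, 2.71], [-2.7, 2.7]. Speed limits (rad/s): [2.57, 2.57, 3.14, 3.14, 3.14, 3.14].

### API

Orientations are given as a unit quaternion [x, y, z, w].
In Python, from rig import robot gives the robot as it stands. The module is installed in compiled form; this text tells all that it offers.
- The arm moves only by the tool drive_tool, never from a script. Its argument "motion" is a list of rows, each an object of numbers: "tx", "ty", "tz": the shift along the tool's x, y, z in units of 40 mm (1.0 is 40 mm); "roll": the turn about the tool's x in units of 10 degrees (1.0 is 10 degrees); "claw": the finger opening in mm, from 0 to 94. A call has 1 to 12 rows; each row shifts and turns the commanded pose from where the row before left it, along the tool's axes as they then stand; what a row does not reach is not made up. A row lasts 1/8 s, in which the tool goes at most 62.5 mm and 10.7 degrees, less where a joint would pass 70% of its speed; a pose out of reach is approached as far as the arm can. A call is refused whole if a number of a shift passes 1 or a number of a turn 1, either way. A call with a gripper value outside its range is refused whole. The fingers move at their own pace and stop on an object; the grip force is fixed at half the most. Time passes only in rows, so rows that do not move let the fingers close. It gives the time, the measured TCP pose, the force and the opening at its end, in the units of the state.
- robot.get_obs(): the state, without advancing time (a new reading comes with each control period).
- robot.get_image(name): name is "scene" or "side" or "wrist"; returns the picture (400x640x3 uint8, blue, green, red); there is no depth.
- robot.camera_model(name): a dict with "fx", "fy", "cx", "cy" (pixels), "k1" (the pictures are not rectified: a ray, as slopes to the right and down, at radius r is drawn at 1 + k1 r^2 times it, then the intrinsics apply), "R" (3x3) and "t" (3): a world point X has camera coordinates R X + t. Camera axes: x right, y down, z forward; pixel columns grow to the right and rows downward; lengths in mm; the calibration is good to about 2 mm. A picture is of the moment at which its call begins: read the wrist's pose just before it. camera_model takes no time and is no camera call; for the wrist camera it gives the pose at the moment of the call.
- robot.job_done(): hands the job in, once; it reports no verdict.
The state is a dict: "time_s": time; "qpos": joint angles; "joint_vel": joint speeds; "tau": joint torques, N m; "tool_pos": TCP position; "tcp_rot": TCP orientation; "force": force on the tool from outside, world axes, zero at the start; "moment": the same for the moment, N m; "width": finger opening in mm.
Only numpy, scipy, OpenCV 4.12 (cv2) and the standard library are available. Lean on these libraries where they do the work, as an engineer would, in place of code of your own. Each camera call takes 0.05 s, during which the arm holds its last target.

### The job

Get the jar blow-out station ready: pick up the scraper block and push all four wax chips along the steel plate into the trough at its end, keeping your fingers off the chips, then stand the scraper back upright on the counter, clear of the station. Next take the longer tube from the rack and push it straight down into the collet, past the stiff seal, until it bottoms, and let go of it; last, swing the air lever fully over, away from the robot. Leave the short tube, the jars and the label block where they are.

Things in the scene. Friction and masses are not known exactly. Their poses are not given: they have to be found in the camera images.
- station: jar blow-out station, fixed to the counter; origin at counter level, z up. In its frame: a steel plate (y -60 to +110 mm); at its +y end an aluminium collet block, 60 x 60 mm, 80 mm high (y +110 to +170); at its -y end the chip trough, then the air lever (at x 0, y -164 mm)
- mouth (a point): centre of the collet's round mouth on top of the block, 80 mm above the counter; the bore goes straight down, 22.6 mm wide. A tube slides freely for 22 mm, then meets the seal, which drags with about 10 N all the way to the stop; the tube is home with its foot 38 mm below the mouth. It stays where it is left
- seal (a joint): travel of the seal inside the collet, in m: 0 untouched, 0.016 pushed fully down to the stop; friction only, it does not spring back
- plate_mid (a point): centre of the plate's top, 36 mm above the counter, at station y +25 mm (axes as the station's). The plate is 116 mm wide (x) between two lips 12 mm high and 170 mm long (y); at -y it ends in an open drop into the trough. The chips lie at station y -41 to +30 mm, so some 60 mm of plate beside the collet block is free for setting the scraper down
- trough (a point): centre of the floor of the chip trough, 6 mm above the counter (axes as the station's); the trough is 116 mm long (x) and 70 mm wide (y), 30 mm deep below the plate edge, which lies 35 mm along +y from this point; its far wall is 40 mm high
- air_lever (a joint): angle of the air lever in rad: 0 shut, leaning to the station's -x (to the robot); 1.2 fully open, leaning to +x; upright at 0.6. Its pivot line runs along the station's y, 22 mm above the counter, at station x 0, y -164 mm. Starts at 0 to 0.2, stays where it is left, needs 1 to 2 N at the ball
- air_lever_tip (a point): centre of the 26 mm black ball at the top of the lever, 85 mm from the lever's pivot
- rack: wooden block 150 x 60 mm, 60 mm high, fixed to the counter, with two 23 mm holes 50 mm deep at x -40 and +40 mm in its own frame; origin at the centre of its underside, z up; one of the two tubes stands in each hole
- long_tube: the longer steel tube, 170 mm long, 20 mm across, about 0.1 kg, standing upright in the rack with its foot 10 mm above the counter; origin at the centre of its lower end (the foot, tapered to 13 mm across over its last 5 mm), z along the tube to its top
- short_tube: the shorter steel tube, 115 mm long, 20 mm across, in the other hole of the rack; it stays there; origin at the centre of its lower end
- scraper: scraper block 100 mm high standing on the counter: a black rubber foot 96 mm long (its x), 28 mm thick (its y), 36 mm high, and above it a wooden grip 70 mm long (x), 24 mm thick (y), from 36 to 100 mm high; about 0.18 kg; origin at the centre of its underside, z up
- chip0: hard beeswax chip, 26 x 20 x 10 mm, lying flat on the plate; origin at the centre of its underside
- chip1: hard beeswax chip, 26 x 20 x 10 mm, lying flat on the plate; origin at the centre of its underside
- chip2: hard beeswax chip, 26 x 20 x 10 mm, lying flat on the plate; origin at the centre of its underside
- chip3: hard beeswax chip, 26 x 20 x 10 mm, lying flat on the plate; origin at the centre of its underside
- jar_a: closed jar of honey, 68 mm across, 105 mm high, bystander; origin at the centre of its underside
- jar_b: closed jar of jam, 68 mm across, 105 mm high, bystander; origin at the centre of its underside
- label_block: block of paper labels, 60 x 90 x 35 mm, bystander; origin at the centre of its underside

How it is judged (in metres and radians):
On the way, in this order (a step that is already met when the one before it is completed fails the run):
1. all four chips lie in the trough (x of chip0 in the frame of trough between -0.06 and 0.06 m and y of chip0 in the frame of trough between -0.038 and 0.036 m and z of each of chip0, chip1, chip2, chip3 in the frame of trough below 0.027 m and x of chip1 in the frame of trough between -0.06 and 0.06 m and y of chip1 in the frame of trough between -0.038 and 0.036 m and x of chip2 in the frame of trough between -0.06 and 0.06 m and y of chip2 in the frame of trough between -0.038 and 0.036 m and x of chip3 in the frame of trough between -0.06 and 0.06 m and y of chip3 in the frame of trough between -0.038 and 0.036 m), for 0.2 s.
2. the scraper stands on the counter, released (height (world z) of scraper below 0.008 m and angle between scraper's own z axis and vertical below 0.15 rad and horizontal distance between scraper and trough above 0.09 m and contact force between the fingers and scraper below 0.1 N), for 0.2 s.
3. the long tube is bottomed in the collet (z of long_tube in the frame of mouth below -0.0355 m and horizontal distance between long_tube and mouth below 0.004 m and angle between long_tube's own z axis and vertical below 0.09 rad and value of joint seal above 0.0138 m), for 0.2 s.
4. the air lever is fully over (value of joint air_lever above 1.08 rad), for 0.1 s.
At the end, for the whole second after the job is handed in: Chips all in the trough; scraper upright (0.15 rad) on the counter, over 90 mm from the trough's centre; long tube upright (0.09 rad), foot 35.5 mm or more below the mouth, within 4 mm of its axis, seal pushed 13.8 mm or more; lever at 1.08 rad or more; tube and scraper at rest, released (all of step 1 and all of step 2 and all of step 3 and value of joint air_lever above 1.08 rad and linear speed of each of long_tube, scraper below 0.02 m/s); the robot touches nothing.
It fails at once if a jar or the label block is pushed more than 25 mm aside or knocked over (distance of any of jar_a, jar_b, label_block from where it was at the start of the episode above 0.025 m or angle between any of jar_a, jar_b, label_block's own z axis and vertical above 0.3 rad).
It fails at once if the short tube is taken out of the rack (distance of short_tube from where it was at the start of the episode above 0.025 m).
It fails at once if a wax chip is touched with the fingers instead of the scraper (contact force between the fingers and chip0 above 0.3 N or contact force between the fingers and chip1 above 0.3 N or contact force between the fingers and chip2 above 0.3 N or contact force between the fingers and chip3 above 0.3 N).
It also fails if it takes over 72 s, if anything falls off the work surface, if the arm or the gripper's body presses on something with over 40 N, if the wrist force passes 120 N, or if a joint passes its speed limit or range.

## Working session

There is one attempt and no reset: what is moved stays moved. The work goes in short steps, Python scripts to look and compute and a tool call to move; the robot and the scene stay as the last step left them, time stands still between calls to the robot, and variables do not carry over. Pictures are saved under pics/ and viewed, and the job is handed in when it is done.

Besides the shell and the picture viewer there is one more tool, called after ">>>" as a command line: name --argument value ..., lists and objects as JSON in quotes. drive_tool: Moves the arm, as the interface text tells. Its arguments: {"type":"object","properties":{"motion":{"type":"array"}},"required":["motion"]}

```bash
mkdir -p pics; cat > h.py <<'E'
import numpy as np, cv2
from rig import robot
def snap(n,f):
    m=robot.camera_model(n); im=robot.get_image(n); cv2.imwrite('pics/'+f+'.png',im)
    return im,m
def ray(m,u,v):
    a=np.array([(u-m['cx'])/m['fx'],(v-m['cy'])/m['fy']]); p=a.copy()
    for _ in range(30): p=a/(1+m['k1']*(p@p))
    R=np.array(m['R']);t=np.array(m['t'])
    return -R.T@t, R.T@np.array([p[0],p[1],1.])
def onz(m,u,v,z):
    c,d=ray(m,u,v); return c+d*(z-c[2])/d[2]
def two(m1,p1,m2,p2):
    c1,d1=ray(m1,*p1);c2,d2=ray(m2,*p2)
    s=np.linalg.lstsq(np.c_[d1,-d2],c2-c1,rcond=None)[0]
    a=c1+d1*s[0];b=c2+d2*s[1]; return (a+b)/2,np.linalg.norm(a-b)
def proj(m,X):
    q=np.array(m['R'])@np.array(X)+np.array(m['t']);s=q[:2]/q[2]
    s=s*(1+m['k1']*(s@s)); return np.array([m['fx']*s[0]+m['cx'],m['fy']*s[1]+m['cy']])
E
python3 - <<'E'
from h import *
import pickle
o=robot.get_obs();print(o)
M={}
for n in ['scene','side','wrist']:
    im,m=snap(n,n+'0');M[n]=m;print(n,m)
pickle.dump(M,open('M0.pkl','wb'))
E
```

```text
{'time_s': 0.0, 'qpos': array([-1.42799468e+00,  2.76549228e-01,  1.50612179e+00, -3.48382718e-05,
        1.36068572e+00, -1.21027256e-01]), 'joint_vel': array([ 0.00037771, -0.00031217, -0.00059119, -0.00100905,  0.00119467,
       -0.00137012]), 'tau': array([-2.42106711e-03, -4.04592633e+01, -2.37228763e+01,  6.97886897e-02,
        3.42774647e-02, -1.49380917e-04]), 'tool_pos': array([ 149.83302829, -554.54591862,  204.635363  ]), 'tcp_rot': array([ 0.43031522,  0.56187762, -0.42946005,  0.56096918]), 'force': array([ 0.20687161, -1.06086152,  0.69075997]), 'moment': array([-0.04589605, -0.00312959, -0.02007322]), 'width': 94.20376163900714}
scene {'fx': 502.6489492055121, 'fy': 502.6489492055121, 'cx': 317.50500971897884, 'cy': 201.23314920240935, 'k1': -0.035578521290482126, 'R': array([[ 0.82401418,  0.56652971, -0.00668699],
       [ 0.37297018, -0.55129191, -0.74630454],
       [-0.42649018,  0.61247148, -0.66557104]]), 't': array([-462.83865197, -138.41811602, 1589.9428706 ])}
side {'fx': 498.8370215301881, 'fy': 498.8370215301881, 'cx': 321.17691321366215, 'cy': 200.60659183291907, 'k1': -0.09680225415655898, 'R': array([[-0.7453643 , -0.6666028 , -0.00853028],
       [-0.4549402 ,  0.51796281, -0.72439212],
       [ 0.48730018, -0.53605526, -0.6893354 ]]), 't': array([411.55947163, 323.83875836, 873.1116459 ])}
wrist {'fx': 319.88410896909545, 'fy': 319.88410896909545, 'cx': 315.0738392729479, 'cy': 197.5912550639413, 'k1': 0.005655276652532079, 'R': array([[ 0.2614963 , -0.96520304, -0.00166869],
       [-0.92717873, -0.25167436,  0.27748804],
       [-0.26825226, -0.07101492, -0.96072764]]), 't': array([-574.71179748,  -29.62274489,  391.9613223 ])}
```

View pics/scene0.png

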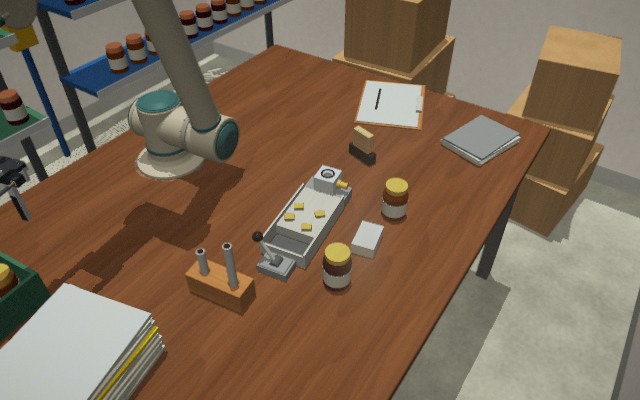

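View pics/side0.png

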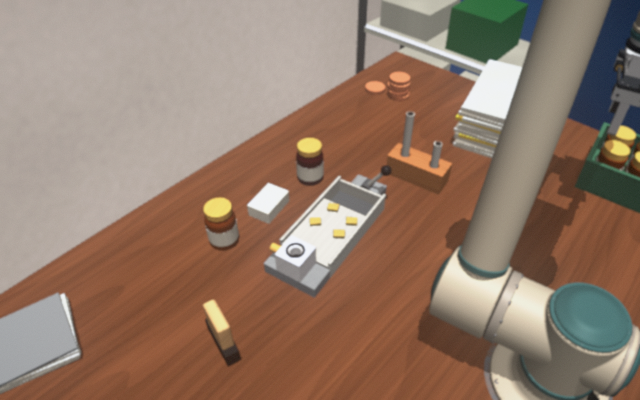

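View pics/wrist0.png

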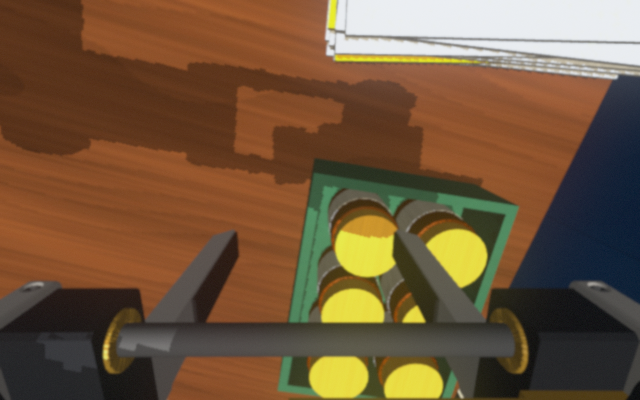

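Scene and side views show everything: scraper (scene ~362,146; side ~220,330), station in the middle, rack at scene ~220,285, with the long tube nearer the station. I'll enlarge these.

```bash
python3 - <<'E'
import cv2
a=cv2.imread('pics/scene0.png');b=cv2.imread('pics/side0.png')
cv2.imwrite('pics/sc_a.png',cv2.resize(a[110:310,180:420],(720,600),interpolation=cv2.INTER_CUBIC))
cv2.imwrite('pics/si_a.png',cv2.resize(b[100:300,250:460],(630,600),interpolation=cv2.INTER_CUBIC))
cv2.imwrite('pics/si_b.png',cv2.resize(b[280:380,170:270],(600,600),interpolation=cv2.INTER_CUBIC))
E
```

```text
(no output)
```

View pics/sc_a.png

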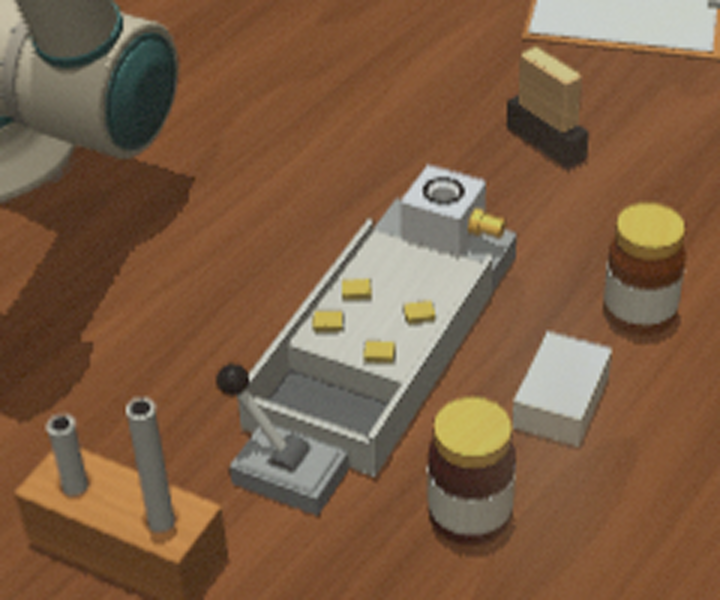

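View pics/si_a.png

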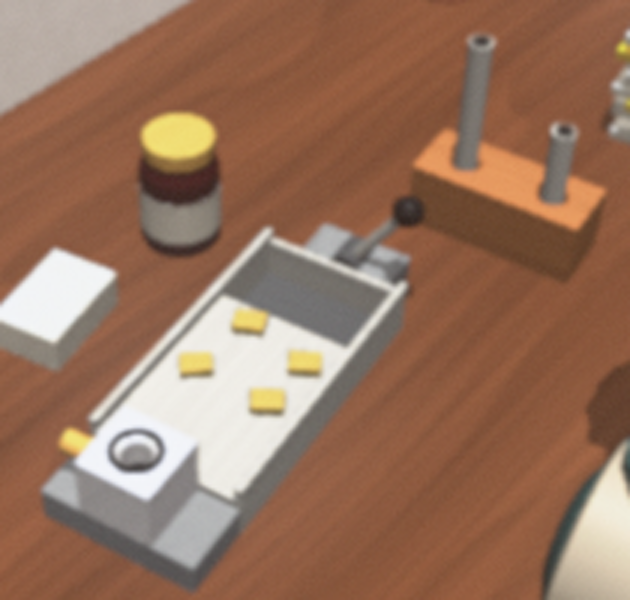

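View pics/si_b.png

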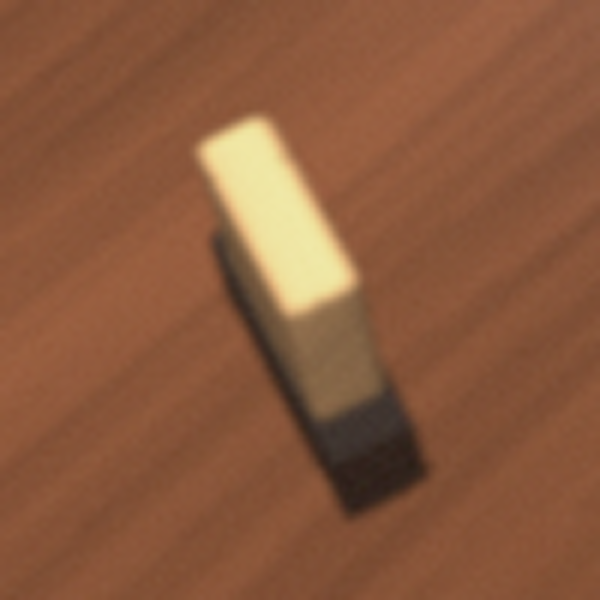

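```bash
cat > m1.py <<'E'
from h import *
import pickle
M=pickle.load(open('M0.pkl','rb'));S,D=M['scene'],M['side']
sa=lambda x,y:((x+.5)/3-.5+180,(y+.5)/3-.5+110)
da=lambda x,y:((x+.5)/3-.5+250,(y+.5)/3-.5+100)
db=lambda x,y:((x+.5)/6-.5+170,(y+.5)/6-.5+280)
P={}
for n,a,b in [('mouth',sa(443,190),da(136,450)),('long',sa(141,407),da(482,42)),('short',sa(62,423),da(565,131)),('ball',sa(232,379),da(408,211)),
 ('edge-x',sa(291,349),da(347,346)),('edge+x',sa(401,383),da(223,296)),('scr_a',sa(580,77),db(200,150)),('scr_top',sa(550,68),db(277,213)),('wall+x',sa(372,441),da(270,234)),('wall-x',sa(250,398),da(404,287)),
 ('longbase',sa(161,530),da(467,165)),('shortbase',sa(74,491),da(553,199))]:
    X,e=two(S,a,D,b);P[n]=X;print(n,X.round(1),round(e,1))
for c,ps in [('side',[db(200,150),db(265,117),db(357,275),db(290,310)])]:
    for p in ps: print(onz(D,*p,100).round(1))
for c in [(356,288),(328,320),(419,311),(379,350)]: print('chip sc',onz(S,*sa(*c),46).round(1))
for c in [(249,321),(197,363),(305,362),(267,400)]: print('chip si',onz(D,*da(*c),46).round(1))
e=P['edge+x']-P['edge-x'];print('edge dir',np.degrees(np.arctan2(e[1],e[0])),np.linalg.norm(e))
r=P['long']-P['short'];print('rack',np.degrees(np.arctan2(r[1],r[0])),np.linalg.norm(r[:2]))
mid=(P['edge+x']+P['edge-x'])/2;v=P['mouth']-mid;print(np.degrees(np.arctan2(v[1],v[0])),np.linalg.norm(v[:2]))
E
python3 m1.py
```

```text
mouth [509.2 125.5  81.3] 0.1
long [ 536.2 -299.8  179.4] 1.0
short [ 457.6 -310.9  124.9] 1.5
ball [ 512.4 -181.5   93.6] 0.4
edge-x [490.6 -82.8  34.6] 0.9
edge+x [595.2 -62.4  35.8] 5.2
scr_a [532.9 337.6  96.4] 1.0
scr_top [499.1 336.   95.3] 1.0
wall+x [ 613.8 -135.9   41.7] 1.6
wall-x [ 497.7 -155.2   40.4] 9.4
longbase [ 539.2 -305.7   51. ] 2.1
shortbase [ 458.8 -315.2   51.9] 0.8
[530.9 339.  100. ]
[525.6 318.3 100. ]
[463.1 335.9 100. ]
[468.6 356.4 100. ]
chip sc [498.2   2.1  46. ]
chip sc [502.5 -45.2  46. ]
chip sc [561.8   8.9  46. ]
chip sc [561.  -50.6  46. ]
chip si [556.8 -45.1  46. ]
chip si [556.6  13.8  46. ]
chip si [497.4 -39.6  46. ]
chip si [493.8   8.   46. ]
edge dir 11.053158834504522 106.58622269986614
rack 8.053303854274516 79.40255862238592
99.63815803852644 200.97888023749354
```

```bash
cat >> h.py <<'E'
from scipy.spatial.transform import Rotation as Ro
def go(target=None,jaw=None):
    o=robot.get_obs();R=Ro.from_quat(o['tcp_rot']).as_matrix();p=o['tool_pos']
    a=np.degrees(np.arctan2(R[1,2],R[0,2]))
    print('t',round(o['time_s'],2),'tcp',p.round(1),'jawdeg',round(a,2),'x',R[:,0].round(3),'F',o['force'].round(1),'w',round(o['width'],1),'q1,q6',o['qpos'][[0,5]].round(2))
    d=0
    if jaw is not None:
        d=(a-jaw+90)%180-90   # roll about tool x (down) by +d lowers jaw angle
        print('roll units now',round(d/10,3))
        R=R@Ro.from_euler('x',d,degrees=True).as_matrix()
    if target is not None:
        print('after the roll: units tx,ty,tz',(R.T@(np.array(target)-p)/40).round(3))
    print('ty axis',R[:,1].round(3),'tz axis',R[:,2].round(3))
E
python3 - <<'E'
from h import *
go([490,330,230],74.3)
E
```

```text
t 0.15 tcp [ 149.9 -554.7  204.8] jawdeg -74.89 x [-0.     0.001 -1.   ] F [-0.1 -0.5 -0.3] w 94.1 q1,q6 [-1.43 -0.12]
roll units now 3.081
after the roll: units tx,ty,tz [ -0.602   2.2   -23.594]
ty axis [ 0.963 -0.271 -0.001] tz axis [-0.271 -0.963 -0.001]
```

>>> drive_tool --motion '[{"roll": 1, "tx": -0.4}, {"roll": 1, "tx": -0.2}, {"roll": 1}, {"roll": 0.08, "ty": 1, "tz": -1}, {"ty": 1, "tz": -1}, {"ty": 0.2, "tz": -1}, {"tz": -1}, {"tz": -1}, {"tz": -1}, {"tz": -1}, {"tz": -1}, {"tz": -1}]'

```text
invalid input at $.motion[0]: expected keys tx, ty, tz, roll, claw
```

>>> drive_tool --motion '[{"tz": -1}, {"tz": -1}, {"tz": -1}, {"tz": -1}, {"tz": -1}, {"tz": -1}, {"tz": -1}, {"tz": -1}, {"tz": -1}, {"tz": -1}, {"tz": -1}]'

```text
invalid input at $.motion[0]: expected keys tx, ty, tz, roll, claw
```

```bash
python3 - <<'E'
from h import *
import pickle
go([497,337.4,230],74.3)
im,m=snap('wrist','w1');pickle.dump(m,open('w1.pkl','wb'))
go()
E
```

```text
t 0.15 tcp [ 149.9 -554.7  204.8] jawdeg -74.89 x [-0.     0.001 -1.   ] F [-0.1 -0.5 -0.3] w 94.1 q1,q6 [-1.43 -0.12]
roll units now 3.081
after the roll: units tx,ty,tz [ -0.602   2.319 -23.82 ]
ty axis [ 0.963 -0.271 -0.001] tz axis [-0.271 -0.963 -0.001]
t 0.2 tcp [ 149.9 -554.8  205. ] jawdeg -74.89 x [-0.     0.001 -1.   ] F [ 0.9 -1.  -0.7] w 94.1 q1,q6 [-1.43 -0.12]
ty axis [0.965 0.261 0.   ] tz axis [ 0.261 -0.965 -0.001]
```

View pics/w1.png

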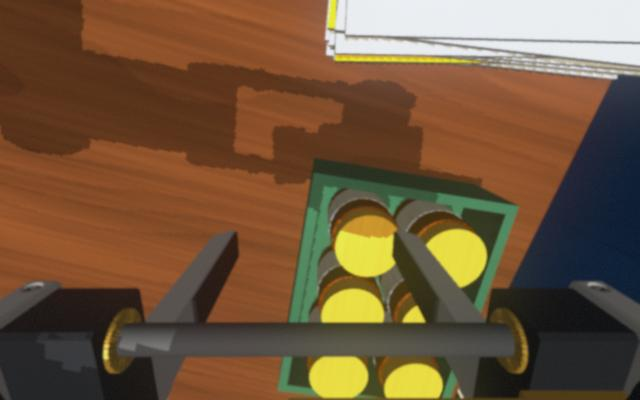

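All five keys are required in each row. No motion yet; the picture is unchanged.

>>> drive_tool --motion '[{"tx": -0.4, "ty": 0, "tz": 0, "roll": 1, "claw": 94}, {"tx": -0.2, "ty": 0, "tz": 0, "roll": 1, "claw": 94}, {"tx": 0, "ty": 0, "tz": 0, "roll": 1, "claw": 94}, {"tx": 0, "ty": 1, "tz": -1, "roll": 0.08, "claw": 94}, {"tx": 0, "ty": 1, "tz": -1, "roll": 0, "claw": 94}, {"tx": 0, "ty": 0.2, "tz": -1, "roll": 0, "claw": 94}, {"tx": 0, "ty": 0, "tz": -1, "roll": 0, "claw": 94}, {"tx": 0, "ty": 0, "tz": -1, "roll": 0, "claw": 94}, {"tx": 0, "ty": 0, "tz": -1, "roll": 0, "claw": 94}, {"tx": 0, "ty": 0, "tz": -1, "roll": 0, "claw": 94}, {"tx": 0, "ty": 0, "tz": -1, "roll": 0, "claw": 94}, {"tx": 0, "ty": 0, "tz": -1, "roll": 0, "claw": 94}]'

```text
time_s: 1.7
tool_pos: [331.7, -230.3, 229.4]
tcp_rot: [0.564, 0.427, -0.564, 0.427]
force: [0.0, -0.5, -0.0]
width: 93.8
```

>>> drive_tool --motion '[{"tx": 0, "ty": 0, "tz": -1, "roll": 0, "claw": 94}, {"tx": 0, "ty": 0, "tz": -1, "roll": 0, "claw": 94}, {"tx": 0, "ty": 0, "tz": -1, "roll": 0, "claw": 94}, {"tx": 0, "ty": 0, "tz": -1, "roll": 0, "claw": 94}, {"tx": 0, "ty": 0, "tz": -1, "roll": 0, "claw": 94}, {"tx": 0, "ty": 0, "tz": -1, "roll": 0, "claw": 94}, {"tx": 0, "ty": 0, "tz": -1, "roll": 0, "claw": 94}, {"tx": 0, "ty": 0, "tz": -1, "roll": 0, "claw": 94}, {"tx": 0, "ty": 0, "tz": -1, "roll": 0, "claw": 94}, {"tx": 0, "ty": 0, "tz": -1, "roll": 0, "claw": 94}, {"tx": 0, "ty": 0, "tz": -1, "roll": 0, "claw": 94}]'

```text
time_s: 3.08
tool_pos: [450.6, 193.3, 229.3]
tcp_rot: [-0.563, -0.427, 0.564, -0.427]
force: [-0.5, 0.1, -0.1]
width: 94.2
```

```bash
python3 - <<'E'
from h import *
import pickle
go([497,337.4,230],74.3)
im,m=snap('wrist','w1');pickle.dump(m,open('w1.pkl','wb'))
go()
E
```

```text
t 3.08 tcp [450.6 193.3 229.3] jawdeg -105.68 x [ 0. -0. -1.] F [-0.5  0.1 -0.1] w 94.2 q1,q6 [0.26 2.11]
roll units now 0.002
after the roll: units tx,ty,tz [-0.018  0.141 -3.783]
ty axis [ 0.963 -0.271  0.   ] tz axis [-0.271 -0.963  0.   ]
t 3.12 tcp [452.2 197.8 229.1] jawdeg -105.57 x [ 0.001  0.005 -1.   ] F [2.5 2.8 0.1] w 94.1 q1,q6 [0.27 2.11]
ty axis [ 0.963 -0.268 -0.   ] tz axis [-0.268 -0.963 -0.005]
```

View pics/w1.png

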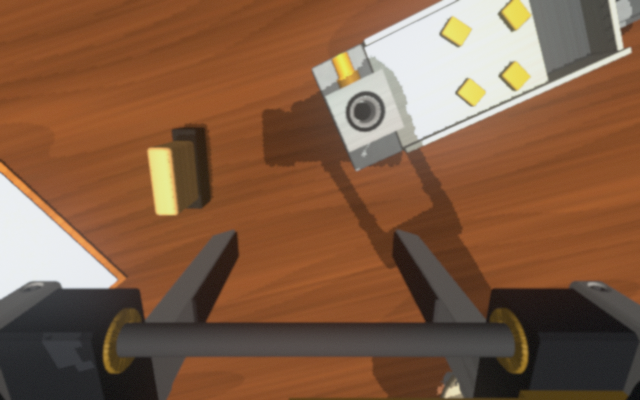

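```bash
cat > m2.py <<'E'
from h import *
import pickle
m=pickle.load(open('w1.pkl','rb'));im=cv2.imread('pics/w1.png')
hsv=cv2.cvtColor(im,cv2.COLOR_BGR2HSV)
k=np.zeros(im.shape[:2],np.uint8);k[130:230,135:220]=((hsv[...,2]>180)*255).astype(np.uint8)[130:230,135:220]
c=max(cv2.findContours(k,0,1)[0],key=cv2.contourArea);print(cv2.contourArea(c))
W=np.array([onz(m,*p[0],100)[:2] for p in c],np.float32);r=cv2.minAreaRect(W);print('scraper top',r)
# mouth black ring
print('mouth z80',onz(m,365,111,80))
y=cv2.inRange(hsv,(18,120,120),(35,255,255))
for c in cv2.findContours(y,0,1)[0]:
    if 150<cv2.contourArea(c)<1500:
        q=cv2.moments(c);u=q['m10']/q['m00'],q['m01']/q['m00'];print('yellow',np.round(u,1),cv2.contourArea(c),onz(m,*u,46).round(1))
for u in [(533,10),(549,81),(401,125),(373,73),(389,148),(351,147),(338,93),(382,167)]: print(u,onz(m,*u,36).round(1),onz(m,*u,80).round(1))
E
python3 m2.py; python3 -c "
import cv2
a=cv2.imread('pics/w1.png');cv2.imwrite('pics/w1c.png',cv2.resize(a[0:190,300:640],(800,447),interpolation=cv2.INTER_CUBIC))"
```

```text
1467.5
scraper top ((498.26654052734375, 335.98846435546875), (23.024839401245117, 68.12911224365234), 73.79151916503906)
mouth z80 [509.7418445  124.68538573  80.        ]
yellow [523.2 352.4] 151.0 [139.1 -15.4  46. ]
yellow [107.2 351.5] 152.0 [293.5 531.   46. ]
yellow [162.  181.2] 1334.0 [494.6 364.7  46. ]
yellow [470.7  91.9] 374.5 [496.4   6.1  46. ]
yellow [515.   75.5] 414.5 [500.2 -41.3  46. ]
yellow [344.4  69. ] 500.5 [555.3 131.1  46. ]
yellow [455.6  30.9] 431.0 [559.8  12.8  46. ]
yellow [515.1  13.6] 481.0 [559.2 -47.1  46. ]
(533, 10) [558.4 -71.2  36. ] [554.8 -42.6  80. ]
(549, 81) [483.7 -82.1  36. ] [489.  -52.2  80. ]
(401, 125) [481.2  82.6  36. ] [486.8  93.   80. ]
(373, 73) [543.8 101.1  36. ] [542.  109.3  80. ]
(389, 148) [459.4 101.1  36. ] [467.5 109.4  80. ]
(351, 147) [472.4 143.3  36. ] [479.  146.5  80. ]
(338, 93) [534.  142.9  36. ] [533.4 146.2  80. ]
(382, 167) [439.7 113.7  36. ] [450.2 120.4  80. ]
```

View pics/w1c.png

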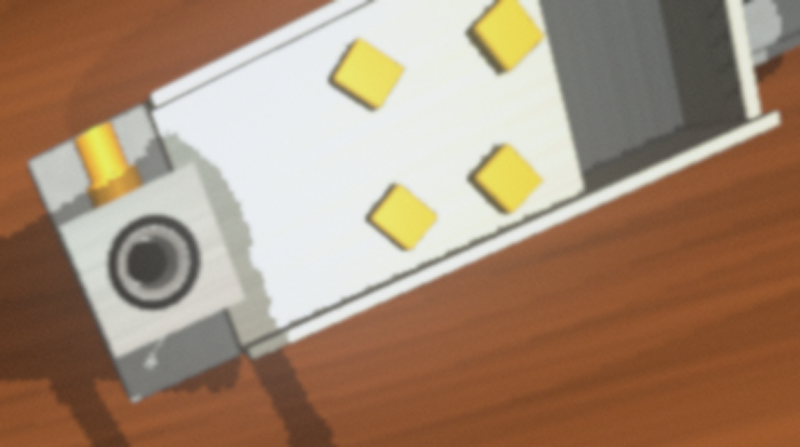

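```bash
python3 - <<'E'
from h import *
import pickle
m=pickle.load(open('w1.pkl','rb'));f=lambda p,z:onz(m,p[0]/2.353+300,p[1]/2.353,z)
for a,b,z in [((290,343),(778,117),48),((152,97),(330,12),48),((541,0),(583,188),36),((58,222),(118,357),80),((198,163),(243,300),80),((58,222),(198,163),80),((118,357),(243,300),80),((30,160),(132,402),30)]:
    A,B=f(a,z),f(b,z);d=B-A;print(A.round(1),B.round(1),np.degrees(np.arctan2(d[1],d[0]))%90,np.linalg.norm(d))
th=np.radians(9.3);ex=np.array([np.cos(th),np.sin(th)]);ey=np.array([-ex[1],ex[0]])
O=np.array([509.5,125.])-140*ey;print('O',O)
for c in [(496.4,6.1),(500.2,-41.3),(559.8,12.8),(559.2,-47.1)]:
    print('chip st',((np.array(c)-O)@np.c_[ex,ey]).round(1))
go([498.3,336,230],73.8)
E
```

```text
[453.7  66.   48. ] [ 493.2 -156.4   48. ] 10.072798995651453 225.87774292443936
[575.4 104.9  48. ] [586.9  24.9  48. ] 8.200630978117815 80.81681172466985
[568.4 -68.9  36. ] [485.2 -80.9  36. ] 8.212923822632888 84.10293546988385
[535.7 159.1  80. ] [474.6 148.5  80. ] 9.805978291763438 62.01991220854762
[542.3  98.3  80. ] [483.8  91.3  80. ] 6.81347134975104 58.966833917758855
[535.7 159.1  80. ] [542.3  98.3  80. ] 6.25978744729683 61.13563112972465
[474.6 148.5  80. ] [483.8  91.3  80. ] 9.165264323214004 57.94381046621197
[566.9 162.7  30. ] [442.1 143.7  30. ] 8.636148014426794 126.2656480983851
O [532.12453495 -13.1598003 ]
chip st [-32.1  24.8]
chip st [-36.1 -22.6]
chip st [31.5 21.1]
chip st [ 21.2 -37.9]
t 3.12 tcp [452.2 197.8 229.1] jawdeg -105.57 x [ 0.001  0.005 -1.   ] F [2.5 2.8 0.1] w 94.1 q1,q6 [0.27 2.11]
roll units now 0.063
after the roll: units tx,ty,tz [-2.000e-03  1.430e-01 -3.639e+00]
ty axis [ 0.96  -0.279 -0.   ] tz axis [-0.279 -0.96  -0.005]
```

>>> drive_tool --motion '[{"tx": 0, "ty": 0.14, "tz": -1, "roll": 0.06, "claw": 94}, {"tx": 0, "ty": 0, "tz": -1, "roll": 0, "claw": 94}, {"tx": 0, "ty": 0, "tz": -1, "roll": 0, "claw": 94}, {"tx": 0, "ty": 0, "tz": -0.5, "roll": 0, "claw": 94}, {"tx": 0, "ty": 0, "tz": 0, "roll": 0, "claw": 94}]'

```text
time_s: 3.75
tool_pos: [494.7, 325.2, 228.9]
tcp_rot: [-0.565, -0.424, 0.566, -0.425]
force: [0.3, 0.0, -0.7]
width: 94.0
```

```bash
python3 - <<'E'
from h import *
import pickle
go([498.3,336,62],73.8)
im,m=snap('wrist','w2');pickle.dump(m,open('w2.pkl','wb'))
E
```

```text
t 3.75 tcp [494.7 325.2 228.9] jawdeg -106.21 x [-0.001 -0.001 -1.   ] F [ 0.3  0.  -0.7] w 94.0 q1,q6 [0.46 2.32]
roll units now -0.001
after the roll: units tx,ty,tz [ 4.171  0.013 -0.29 ]
ty axis [ 0.96  -0.279 -0.001] tz axis [-0.279 -0.96   0.001]
```

View pics/w2.png

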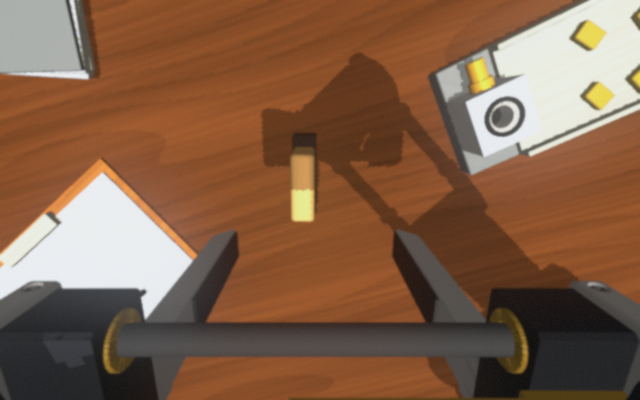

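```bash
python3 - <<'E'
from h import *
import pickle
a=pickle.load(open('w1.pkl','rb'));b=pickle.load(open('w2.pkl','rb'))
print(two(a,(365,111),b,(505,117)))
print(two(a,(155,215),b,(291.5,221)),two(a,(178,213),b,(313.5,221)))
print((onz(b,291.5,221,100)+onz(b,313.5,221,100))/2)
E
```

```text
(array([509.51084698, 125.17080249,  82.5426169 ]), np.float64(0.794708823235598))
(array([468.93066728, 357.03421713,  99.23935031]), np.float64(0.6401441040470803)) (array([463.16805263, 335.14040245,  97.49806006]), np.float64(1.6426260684977954))
[466.36771659 345.97160929 100.        ]
```

>>> drive_tool --motion '[{"tx": 1, "ty": 0.01, "tz": -0.28, "roll": 0, "claw": 94}, {"tx": 1, "ty": 0, "tz": 0, "roll": 0, "claw": 94}, {"tx": 0.7, "ty": 0, "tz": 0, "roll": 0, "claw": 94}, {"tx": 0, "ty": 0, "tz": 0, "roll": 0, "claw": 94}]'

```text
time_s: 4.3
tool_pos: [496.4, 333.1, 119.7]
tcp_rot: [-0.564, -0.424, 0.568, -0.424]
force: [-0.7, 0.3, 1.0]
width: 93.7
```

```bash
python3 - <<'E'
from h import *
go([498.3,336,62],73.8)
E
```

```text
t 4.3 tcp [496.4 333.1 119.7] jawdeg -106.36 x [-0.005 -0.003 -1.   ] F [-0.7  0.3  1. ] w 93.7 q1,q6 [0.48 2.33]
roll units now -0.016
after the roll: units tx,ty,tz [ 1.441  0.031 -0.09 ]
ty axis [ 0.96  -0.279 -0.004] tz axis [-0.279 -0.96   0.004]
```

>>> drive_tool --motion '[{"tx": 0.8, "ty": 0.05, "tz": -0.05, "roll": 0, "claw": 94}, {"tx": 0.6, "ty": 0, "tz": 0, "roll": 0, "claw": 94}, {"tx": 0, "ty": 0, "tz": 0, "roll": 0, "claw": 40}, {"tx": 0, "ty": 0, "tz": 0, "roll": 0, "claw": 15}, {"tx": 0, "ty": 0, "tz": 0, "roll": 0, "claw": 15}, {"tx": 0, "ty": 0, "tz": 0, "roll": 0, "claw": 15}, {"tx": 0, "ty": 0, "tz": 0, "roll": 0, "claw": 15}, {"tx": 0, "ty": 0, "tz": 0, "roll": 0, "claw": 15}]'

```text
time_s: 5.3
tool_pos: [500.8, 337.0, 65.5]
tcp_rot: [0.566, 0.424, -0.566, 0.424]
force: [-0.7, 0.3, -0.4]
width: 37.8
```

```bash
python3 - <<'E'
from h import *
go()
E
```

```text
t 5.3 tcp [500.8 337.   65.5] jawdeg -106.28 x [ 0. -0. -1.] F [-0.7  0.3 -0.4] w 37.8 q1,q6 [0.48 2.33]
ty axis [ 0.96 -0.28  0.  ] tz axis [-0.28 -0.96  0.  ]
```

>>> drive_tool --motion '[{"tx": 0, "ty": 0, "tz": 0, "roll": 0, "claw": 15}, {"tx": 0, "ty": 0, "tz": 0, "roll": 0, "claw": 15}, {"tx": 0, "ty": 0, "tz": 0, "roll": 0, "claw": 15}, {"tx": 0, "ty": 0, "tz": 0, "roll": 0, "claw": 15}]'

```text
time_s: 5.8
tool_pos: [500.7, 336.9, 65.3]
tcp_rot: [-0.566, -0.424, 0.566, -0.424]
force: [0.1, -0.8, 0.4]
width: 23.8
```

```bash
python3 - <<'E'
from h import *
go()
E
```

```text
t 5.8 tcp [500.7 336.9  65.3] jawdeg -106.28 x [-0. -0. -1.] F [ 0.1 -0.8  0.4] w 23.8 q1,q6 [0.48 2.33]
ty axis [ 0.96 -0.28 -0.  ] tz axis [-0.28 -0.96  0.  ]
```

>>> drive_tool --motion '[{"tx": -0.5, "ty": 0, "tz": 0, "roll": 0, "claw": 15}, {"tx": -1, "ty": 0, "tz": 0, "roll": 0, "claw": 15}, {"tx": -1, "ty": 0, "tz": 0, "roll": -1, "claw": 15}, {"tx": 0, "ty": 0, "tz": 0, "roll": -1, "claw": 15}, {"tx": 0, "ty": 0, "tz": 0, "roll": -0.55, "claw": 15}, {"tx": 0, "ty": 0, "tz": 0, "roll": 0, "claw": 15}]'

```text
time_s: 6.55
tool_pos: [500.5, 336.8, 165.1]
tcp_rot: [0.458, 0.538, -0.459, 0.538]
force: [-0.1, -0.4, -1.8]
width: 23.7
```

```bash
cat >> h.py <<'E'
th=np.radians(9.2);ex=np.array([np.cos(th),np.sin(th)]);ey=np.array([-ex[1],ex[0]])
MO=np.array([509.5,125.]);O=MO-140*ey
def st(x,y,z): return np.r_[O+x*ex+y*ey,z]
E
python3 - <<'E'
from h import *
print(st(-1,82,110))
go(st(-1,82,110),99.2)
E
```

```text
[517.78597262  67.58621544 110.        ]
t 6.55 tcp [500.5 336.8 165.1] jawdeg -80.85 x [-0.001 -0.    -1.   ] F [-0.1 -0.4 -1.8] w 23.7 q1,q6 [0.48 1.89]
roll units now -0.005
after the roll: units tx,ty,tz [ 1.38  -0.647  6.712]
ty axis [ 0.987  0.16  -0.001] tz axis [ 0.16  -0.987  0.   ]
```

>>> drive_tool --motion '[{"tx": 0, "ty": -0.25, "tz": 1, "roll": 0, "claw": 15}, {"tx": 0, "ty": -0.4, "tz": 1, "roll": 0, "claw": 15}, {"tx": 0, "ty": 0, "tz": 1, "roll": 0, "claw": 15}, {"tx": 0, "ty": 0, "tz": 1, "roll": 0, "claw": 15}, {"tx": 0, "ty": 0, "tz": 1, "roll": 0, "claw": 15}, {"tx": 0, "ty": 0, "tz": 1, "roll": 0, "claw": 15}, {"tx": 0, "ty": 0, "tz": 0.71, "roll": 0, "claw": 15}, {"tx": 0, "ty": 0, "tz": 0, "roll": 0, "claw": 15}, {"tx": 0, "ty": 0, "tz": 0, "roll": 0, "claw": 15}]'

```text
time_s: 7.68
tool_pos: [517.8, 68.4, 165.2]
tcp_rot: [0.459, 0.539, -0.458, 0.538]
force: [0.6, 0.6, -2.5]
width: 23.5
```

```bash
python3 - <<'E'
from h import *
go(st(-1,82,101.5),99.2)
im,m=snap('wrist','w3')
im,m=snap('scene','s3')
cv2.imwrite('pics/s3c.png',cv2.resize(im[140:290,230:400],(680,600),interpolation=cv2.INTER_CUBIC))
E
```

```text
t 7.67 tcp [517.8  68.4 165.2] jawdeg -80.85 x [-0.001  0.001 -1.   ] F [ 0.6  0.6 -2.5] w 23.5 q1,q6 [-0.    1.41]
roll units now -0.005
after the roll: units tx,ty,tz [ 1.592 -0.003  0.022]
ty axis [ 0.987  0.16  -0.001] tz axis [ 0.16  -0.987 -0.001]
```

View pics/w3.png

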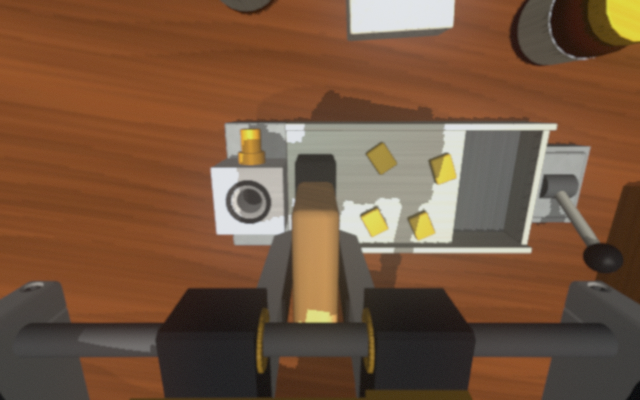

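View pics/s3c.png

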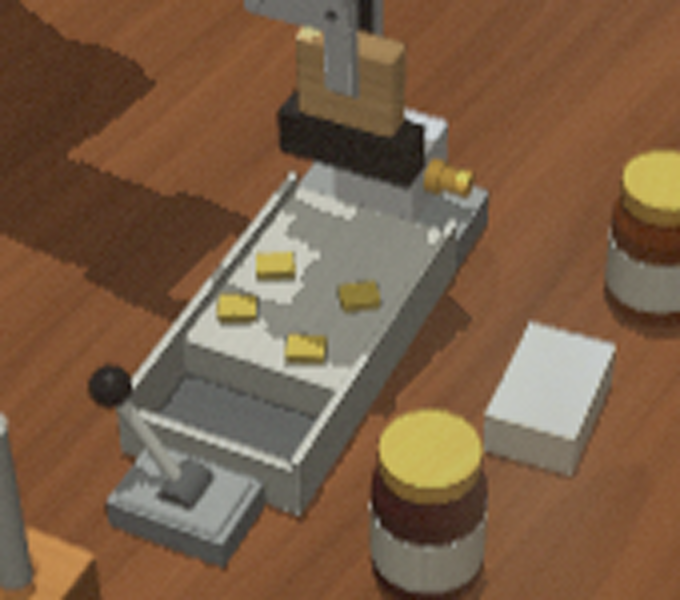

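```bash
python3 - <<'E'
from h import *
m=robot.camera_model('wrist')
for u,v in [(300,125),(500,126.5),(380,250),(520,249)]:
    X=onz(m,u,v,48);print(X.round(1),((X[:2]-O)@np.c_[ex,ey]).round(1))
for u,v,z in [(463,130,36),(455,242,36),(248,200,80),(212,168,80),(283,168,80),(285,233,80),(217,233,80)]:
    X=onz(m,u,v,z);print(X.round(1),((X[:2]-O)@np.c_[ex,ey]).round(1))
print('foot+x end',[(onz(m,*p,137).round(1),((onz(m,*p,137)[:2]-O)@np.c_[ex,ey]).round(1)) for p in [(296,155),(334,155)]])
E
```

```text
[578.3  92.   48. ] [62.6 96.4]
[606.1 -86.7  48. ] [ 61.5 -84.4]
[469.2  -6.2  48. ] [-60.8  16.9]
[ 493.2 -145.2   48. ] [ -59.3 -124.1]
[597.7 -60.1  36. ] [ 57.5 -56.9]
[485.6 -85.   36. ] [-57.2 -63.5]
[510.7 125.7  80. ] [  1.3 140.5]
[533.7 158.4  80. ] [ 29.2 169.1]
[543.3  99.7  80. ] [ 29.3 109.6]
[485.5  90.1  80. ] [-29.3 109.4]
[475.8 149.7  80. ] [-29.3 169.8]
foot+x end [(array([564.9,  88.5, 137. ]), array([48.8, 95.1])), (array([568.9,  64.1, 137. ]), array([48.9, 70.4]))]
```

>>> drive_tool --motion '[{"tx": 0.8, "ty": 0, "tz": 0, "roll": 0, "claw": 15}, {"tx": 0.6, "ty": 0, "tz": 0, "roll": 0, "claw": 15}, {"tx": 0.12, "ty": 0, "tz": 0, "roll": 0, "claw": 15}, {"tx": 0.05, "ty": 0, "tz": 0, "roll": 0, "claw": 15}, {"tx": 0, "ty": 0, "tz": 0, "roll": 0, "claw": 15}]'

```text
time_s: 8.4
tool_pos: [518.9, 68.1, 103.5]
tcp_rot: [0.459, 0.538, -0.458, 0.539]
force: [0.4, 0.1, -1.4]
width: 24.0
```

```bash
python3 - <<'E'
from h import *
go(st(0,-47,102),99.2)
E
```

```text
t 8.4 tcp [518.9  68.1 103.5] jawdeg -80.76 x [ 0.002 -0.    -1.   ] F [ 0.4  0.1 -1.4] w 24.0 q1,q6 [-0.    1.41]
roll units now 0.004
after the roll: units tx,ty,tz [ 0.038 -0.004  3.234]
ty axis [0.987 0.16  0.002] tz axis [ 0.16  -0.987  0.   ]
```

>>> drive_tool --motion '[{"tx": 0.03, "ty": 0, "tz": 0.25, "roll": 0, "claw": 15}, {"tx": 0, "ty": 0, "tz": 0.3, "roll": 0, "claw": 15}, {"tx": 0, "ty": 0, "tz": 0.3, "roll": 0, "claw": 15}, {"tx": 0, "ty": 0, "tz": 0.3, "roll": 0, "claw": 15}, {"tx": 0, "ty": 0, "tz": 0.3, "roll": 0, "claw": 15}, {"tx": 0, "ty": 0, "tz": 0.3, "roll": 0, "claw": 15}, {"tx": 0, "ty": 0, "tz": 0.3, "roll": 0, "claw": 15}, {"tx": 0, "ty": 0, "tz": 0.25, "roll": 0, "claw": 15}, {"tx": 0, "ty": 0, "tz": 0.25, "roll": 0, "claw": 15}, {"tx": 0, "ty": 0, "tz": 0.25, "roll": 0, "claw": 15}, {"tx": 0, "ty": 0, "tz": 0.2, "roll": 0, "claw": 15}, {"tx": 0, "ty": 0, "tz": 0, "roll": 0, "claw": 15}]'

```text
time_s: 9.9
tool_pos: [537.5, -51.2, 101.4]
tcp_rot: [0.458, 0.538, -0.458, 0.538]
force: [-1.3, 0.7, -0.6]
width: 23.8
```

```bash
python3 - <<'E'
from h import *
go(st(0,-55,102),99.2)
im,m=snap('wrist','w4')
im,m=snap('scene','s4')
cv2.imwrite('pics/s4c.png',cv2.resize(im[140:290,230:400],(680,600),interpolation=cv2.INTER_CUBIC))
E
```

```text
t 9.9 tcp [537.5 -51.2 101.4] jawdeg -80.83 x [ 0. -0. -1.] F [-1.3  0.7 -0.6] w 23.8 q1,q6 [-0.22  1.19]
roll units now -0.003
after the roll: units tx,ty,tz [-0.014  0.013  0.414]
ty axis [0.987 0.16  0.   ] tz axis [ 0.16  -0.987  0.   ]
```

View pics/w4.png

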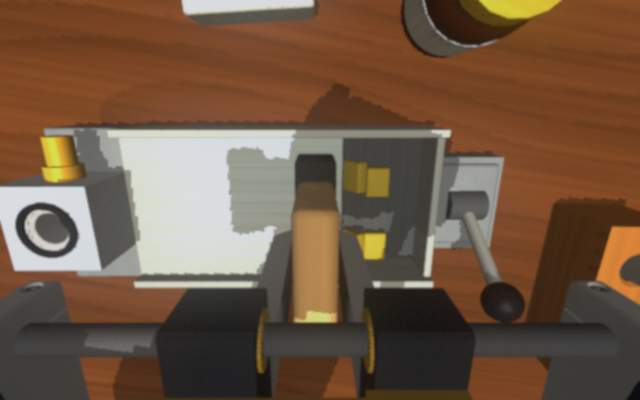

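View pics/s4c.png

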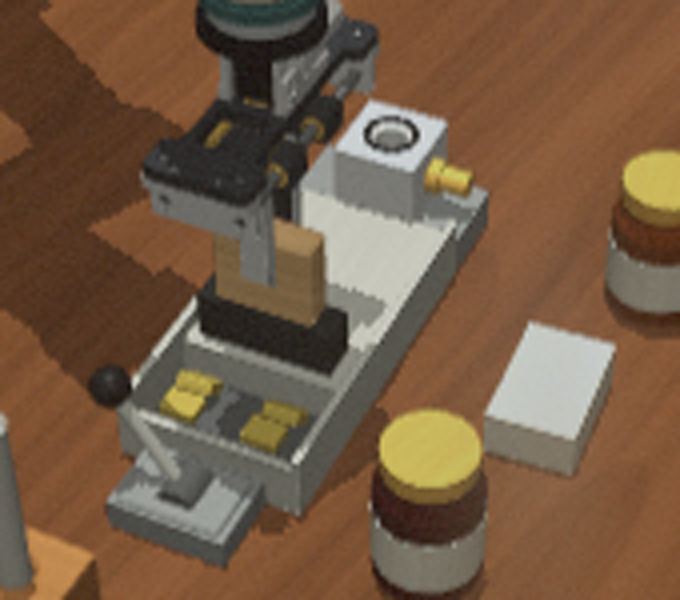

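>>> drive_tool --motion '[{"tx": 0, "ty": 0, "tz": 0.2, "roll": 0, "claw": 15}, {"tx": 0, "ty": 0, "tz": 0.2, "roll": 0, "claw": 15}, {"tx": 0, "ty": 0, "tz": 0.08, "roll": 0, "claw": 15}, {"tx": 0, "ty": 0, "tz": 0, "roll": 0, "claw": 15}, {"tx": 0, "ty": 0, "tz": -0.3, "roll": 0, "claw": 15}, {"tx": -0.5, "ty": 0, "tz": -0.5, "roll": 0, "claw": 15}, {"tx": -1, "ty": 0, "tz": -1, "roll": 0, "claw": 15}, {"tx": -0.5, "ty": 0, "tz": -1, "roll": 0, "claw": 15}, {"tx": 0, "ty": 0, "tz": 0, "roll": 0, "claw": 15}]'

```text
time_s: 11.12
tool_pos: [522.6, 44.2, 183.4]
tcp_rot: [0.458, 0.539, -0.456, 0.54]
force: [0.5, -0.7, -2.3]
width: 23.5
```

```bash
python3 - <<'E'
from h import *
go([497,337,165],99.2)
im,m=snap('wrist','w5')
im,m=snap('scene','s5')
cv2.imwrite('pics/s5c.png',cv2.resize(im[140:290,230:400],(680,600),interpolation=cv2.INTER_CUBIC))
m=robot.camera_model('wrist')
E
```

```text
t 11.12 tcp [522.6  44.2 183.4] jawdeg -80.55 x [ 0.004  0.001 -1.   ] F [ 0.5 -0.7 -2.3] w 23.5 q1,q6 [-0.05  1.36]
roll units now 0.025
after the roll: units tx,ty,tz [ 0.467  0.537 -7.328]
ty axis [0.987 0.16  0.004] tz axis [ 0.16  -0.987 -0.001]
```

View pics/w5.png

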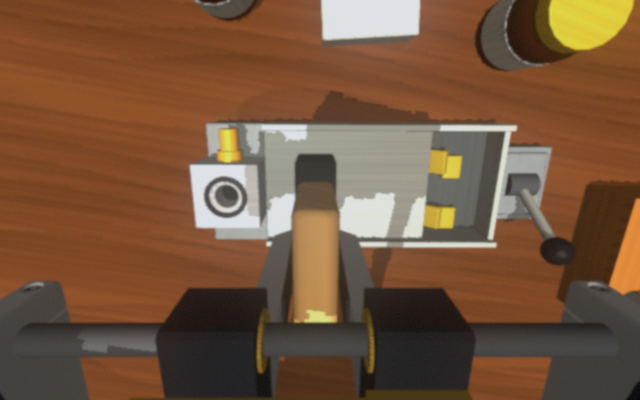

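View pics/s5c.png

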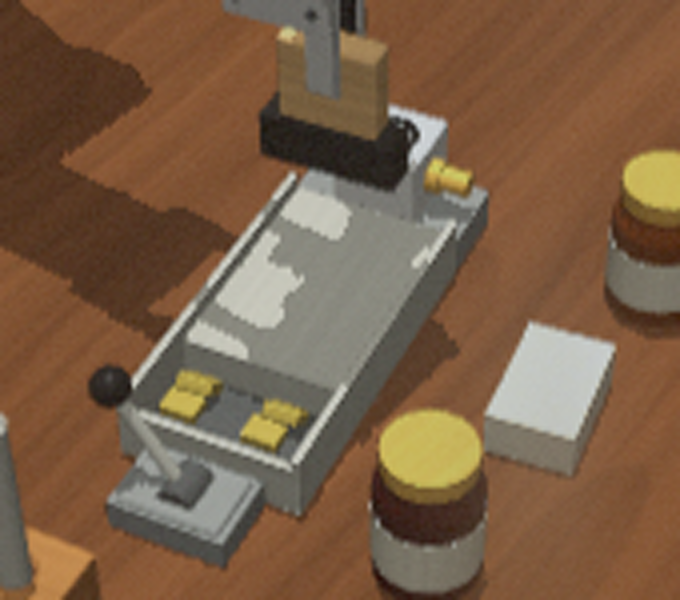

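```bash
python3 - <<'E'
from h import *
go([500,275,75],99.2)
import pickle
b=pickle.load(open('w2.pkl','rb'));print('clip',onz(b,196,255,0),onz(b,103,160,0))
M=pickle.load(open('M0.pkl','rb'));print('jar',onz(M['scene'],396,183,105),onz(M['scene'],337,255,105))
E
```

```text
t 11.22 tcp [521.9  41.7 181.4] jawdeg -80.68 x [ 0.    -0.001 -1.   ] F [-0.3  0.2 -1.7] w 24.0 q1,q6 [-0.05  1.36]
roll units now 0.012
after the roll: units tx,ty,tz [ 2.657  0.391 -5.846]
ty axis [ 0.987  0.16  -0.   ] tz axis [ 0.16  -0.987  0.001]
clip [425.01516709 517.78364771   0.        ] [582.623402   581.31254264   0.        ]
jar [698.98533307 166.87558621 105.        ] [ 708.41551219 -134.39573686  105.        ]
```

>>> drive_tool --motion '[{"tx": 0, "ty": 0.39, "tz": -0.85, "roll": 0, "claw": 15}, {"tx": 0, "ty": 0, "tz": -1, "roll": 0, "claw": 15}, {"tx": 0, "ty": 0, "tz": -1, "roll": 0, "claw": 15}, {"tx": 0, "ty": 0, "tz": -1, "roll": 0, "claw": 15}, {"tx": 0, "ty": 0, "tz": -1, "roll": 0, "claw": 15}, {"tx": 0.5, "ty": 0, "tz": -1, "roll": 0, "claw": 15}, {"tx": 1, "ty": 0, "tz": 0, "roll": 0, "claw": 15}, {"tx": 0.8, "ty": 0, "tz": 0, "roll": 0, "claw": 15}, {"tx": 0.3, "ty": 0, "tz": 0, "roll": 0, "claw": 15}, {"tx": 0, "ty": 0, "tz": 0, "roll": 0, "claw": 15}, {"tx": 0, "ty": 0, "tz": 0, "roll": 0, "claw": 15}]'

```text
time_s: 12.6
tool_pos: [501.6, 274.5, 78.5]
tcp_rot: [0.459, 0.538, -0.458, 0.539]
force: [0.6, -0.6, -1.4]
width: 23.7
```

```bash
python3 - <<'E'
from h import *
go([500,275,66],99.2)
E
```

```text
t 12.6 tcp [501.6 274.5  78.5] jawdeg -80.82 x [ 0.002  0.001 -1.   ] F [ 0.6 -0.6 -1.4] w 23.7 q1,q6 [0.38 1.79]
roll units now -0.002
after the roll: units tx,ty,tz [ 0.313 -0.039 -0.019]
ty axis [0.987 0.16  0.002] tz axis [ 0.16  -0.987 -0.   ]
```

>>> drive_tool --motion '[{"tx": 0.2, "ty": 0, "tz": 0, "roll": 0, "claw": 15}, {"tx": 0.12, "ty": 0, "tz": 0, "roll": 0, "claw": 15}, {"tx": 0, "ty": 0, "tz": 0, "roll": 0, "claw": 15}, {"tx": 0, "ty": 0, "tz": 0, "roll": 0, "claw": 15}]'

```text
time_s: 13.1
tool_pos: [500.7, 274.5, 65.2]
tcp_rot: [0.458, 0.538, -0.458, 0.539]
force: [-1.7, -0.5, 3.8]
width: 23.7
```

```bash
python3 - <<'E'
from h import *
go([500,275,65.5],99.2)
im,m=snap('side','d6')
cv2.imwrite('pics/d6c.png',cv2.resize(im[230:380,170:320],(600,600),interpolation=cv2.INTER_CUBIC))
E
```

```text
t 13.1 tcp [500.7 274.5  65.2] jawdeg -80.78 x [ 0.001  0.    -1.   ] F [-1.7 -0.5  3.8] w 23.7 q1,q6 [0.38 1.79]
roll units now 0.002
after the roll: units tx,ty,tz [-0.007 -0.015 -0.015]
ty axis [0.987 0.16  0.001] tz axis [ 0.16  -0.987  0.   ]
```

View pics/d6c.png

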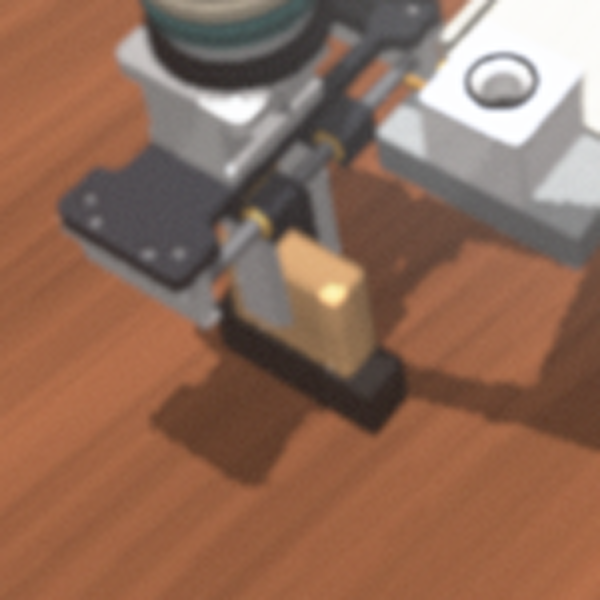

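Scraper is upright on the counter (contact felt, TCP height the same as at pick). Release, then rise.

>>> drive_tool --motion '[{"tx": 0, "ty": 0, "tz": 0, "roll": 0, "claw": 60}, {"tx": 0, "ty": 0, "tz": 0, "roll": 0, "claw": 60}, {"tx": 0, "ty": 0, "tz": 0, "roll": 0, "claw": 60}, {"tx": 0, "ty": 0, "tz": 0, "roll": 0, "claw": 60}, {"tx": -0.5, "ty": 0, "tz": 0, "roll": 0, "claw": 60}, {"tx": -1, "ty": 0, "tz": 0, "roll": 0, "claw": 60}, {"tx": -1, "ty": 0, "tz": 0, "roll": 0, "claw": 60}, {"tx": -1, "ty": 0, "tz": 0, "roll": 0, "claw": 60}, {"tx": -1, "ty": 0, "tz": 0, "roll": 0, "claw": 60}, {"tx": 0, "ty": 0, "tz": 0, "roll": 0, "claw": 60}]'

```text
time_s: 14.4
tool_pos: [502.3, 275.3, 248.2]
tcp_rot: [0.461, 0.537, -0.456, 0.54]
force: [-0.1, -0.5, -0.5]
width: 60.1
```

```bash
python3 - <<'E'
from h import *
go([536,-260,240],99.2)
im,m=snap('scene','s7')
cv2.imwrite('pics/s7c.png',cv2.resize(im[140:290,230:400],(680,600),interpolation=cv2.INTER_CUBIC))
E
```

```text
t 14.4 tcp [502.3 275.3 248.2] jawdeg -80.78 x [ 0.007  0.003 -1.   ] F [-0.1 -0.5 -0.5] w 60.1 q1,q6 [0.38 1.79]
roll units now 0.002
after the roll: units tx,ty,tz [ 0.174 -1.309 13.345]
ty axis [0.987 0.16  0.007] tz axis [ 0.16  -0.987 -0.002]
```

View pics/s7c.png

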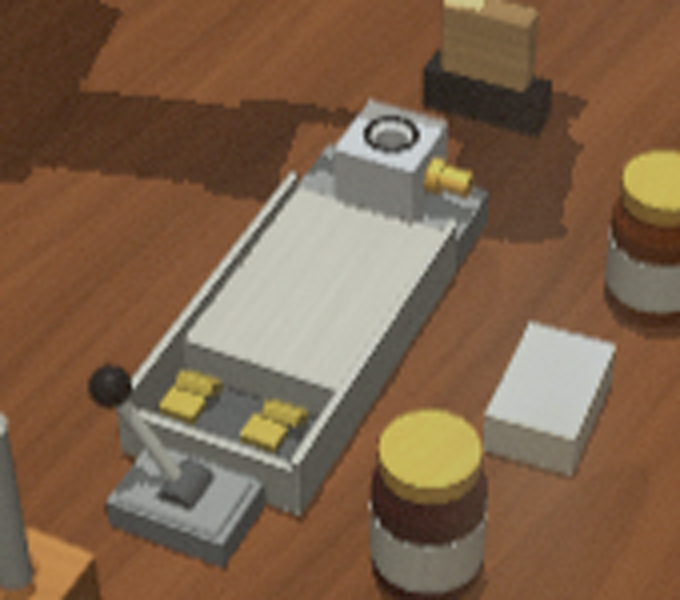

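>>> drive_tool --motion '[{"tx": 0, "ty": -1, "tz": 1, "roll": 0, "claw": 60}, {"tx": 0, "ty": -1, "tz": 1, "roll": 0, "claw": 60}, {"tx": 0, "ty": -0.3, "tz": 1, "roll": 0, "claw": 60}, {"tx": 0, "ty": 0, "tz": 1, "roll": 0, "claw": 60}, {"tx": 0, "ty": 0, "tz": 1, "roll": 0, "claw": 60}, {"tx": 0, "ty": 0, "tz": 1, "roll": 0, "claw": 60}, {"tx": 0, "ty": 0, "tz": 1, "roll": 0, "claw": 60}, {"tx": 0, "ty": 0, "tz": 1, "roll": 0, "claw": 60}, {"tx": 0, "ty": 0, "tz": 1, "roll": 0, "claw": 60}, {"tx": 0, "ty": 0, "tz": 1, "roll": 0, "claw": 60}, {"tx": 0, "ty": 0, "tz": 1, "roll": 0, "claw": 60}, {"tx": 0, "ty": 0, "tz": 1, "roll": 0, "claw": 60}]'

```text
time_s: 15.95
tool_pos: [485.5, -214.8, 242.6]
tcp_rot: [0.458, 0.54, -0.458, 0.537]
force: [0.9, -0.1, 0.9]
width: 60.0
```

>>> drive_tool --motion '[{"tx": 0, "ty": 0, "tz": 0.5, "roll": 0, "claw": 60}, {"tx": 0, "ty": 0, "tz": 0, "roll": 0, "claw": 60}]'

```text
time_s: 16.2
tool_pos: [489.2, -234.0, 243.3]
tcp_rot: [0.459, 0.539, -0.459, 0.537]
force: [-0.8, 0.1, -0.2]
width: 60.2
```

```bash
python3 - <<'E'
from h import *
import pickle
go([536.5,-300.5,245],99.2)
im,m=snap('wrist','w8');pickle.dump(m,open('w8.pkl','wb'))
E
```

```text
t 16.2 tcp [ 489.2 -234.   243.3] jawdeg -80.88 x [-0.002  0.002 -1.   ] F [-0.8  0.1 -0.2] w 60.2 q1,q6 [-0.57  0.84]
roll units now -0.008
after the roll: units tx,ty,tz [-0.049  0.902  1.83 ]
ty axis [ 0.987  0.16  -0.002] tz axis [ 0.16  -0.987 -0.002]
```

View pics/w8.png

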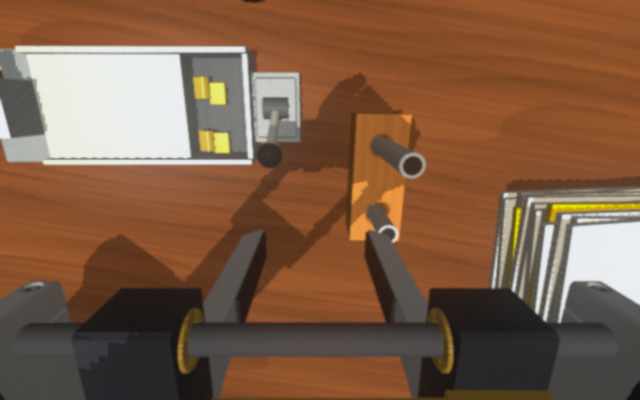

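>>> drive_tool --motion '[{"tx": 0, "ty": -0.3, "tz": 1, "roll": 0, "claw": 60}, {"tx": 0, "ty": 0, "tz": 0.8, "roll": 0, "claw": 60}, {"tx": 0, "ty": 0, "tz": 0, "roll": 0, "claw": 60}, {"tx": 0, "ty": 0, "tz": 0, "roll": 0, "claw": 60}]'

```text
time_s: 16.75
tool_pos: [489.1, -304.7, 244.6]
tcp_rot: [0.458, 0.539, -0.458, 0.538]
force: [0.5, 0.3, -0.3]
width: 60.0
```

```bash
python3 - <<'E'
from h import *
import pickle
im,m=snap('wrist','w9');pickle.dump(m,open('w9.pkl','wb'))
a=cv2.imread('pics/w8.png')
cv2.imwrite('pics/w89.png',np.hstack([cv2.resize(a[130:260,350:450],(400,520),interpolation=cv2.INTER_CUBIC),cv2.resize(im[130:260,270:370],(400,520),interpolation=cv2.INTER_CUBIC)]))
go()
E
```

```text
t 16.8 tcp [ 489.2 -304.7  244.7] jawdeg -80.7 x [-0.     0.001 -1.   ] F [-0.1  0.2  0.5] w 59.9 q1,q6 [-0.68  0.73]
ty axis [ 0.987  0.162 -0.   ] tz axis [ 0.162 -0.987 -0.001]
```

View pics/w9.png

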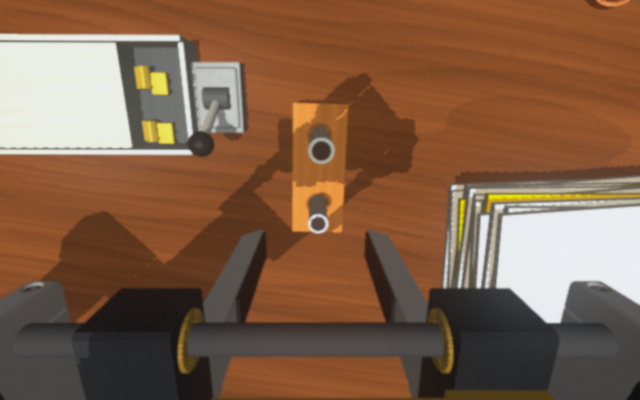

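View pics/w89.png

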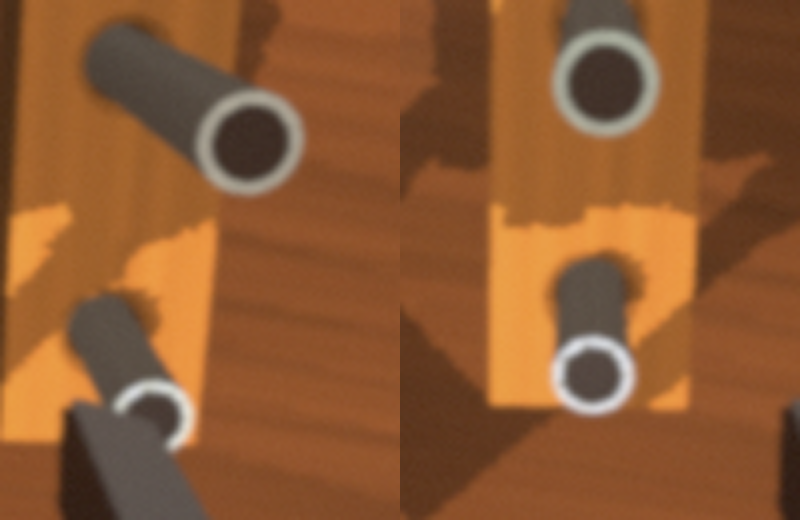

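```bash
python3 - <<'E'
from h import *
import pickle
a=pickle.load(open('w8.pkl','rb'));b=pickle.load(open('w9.pkl','rb'))
p=lambda x,y,o:((x+.5)/4-.5+o,(y+.5)/4-.5+130)
print('long',two(a,p(249,142,350),b,p(206,83,270)),onz(b,*p(206,83,270),180))
print('short',two(a,p(153,416,350),b,p(193,375,270)),onz(b,*p(193,375,270),125))
print('ball',two(a,(269,155),b,(201,144)))
L=two(a,p(249,142,350),b,p(206,83,270))[0]
go([L[0],L[1],134],99.2)
for u in [(143,76),(160,83),(151,130),(166,132)]: X=onz(b,*u,20);print('chip',((X[:2]-st(0,-95,0)[:2])@np.c_[ex,ey]).round(1))
E
```

```text
long (array([ 536.93579441, -302.03642288,  178.99680829]), np.float64(0.10987270100235116)) [ 537.01212119 -301.99727088  180.        ]
short (array([ 458.02115016, -313.09215295,  124.67155853]), np.float64(0.7200439479646132)) [ 457.75930106 -313.07720593  125.        ]
ball (array([ 511.86838325, -182.14148214,   91.41882936]), np.float64(0.3103359406983145))
t 16.8 tcp [ 489.2 -304.7  244.7] jawdeg -80.7 x [-0.     0.001 -1.   ] F [-0.1  0.2  0.5] w 59.9 q1,q6 [-0.68  0.73]
roll units now 0.01
after the roll: units tx,ty,tz [2.768 1.19  0.128]
ty axis [ 0.987  0.16  -0.   ] tz axis [ 0.16  -0.987 -0.001]
chip [24.3 17.5]
chip [16.6 -1.5]
chip [-38.3  17. ]
chip [-40.7  -1.2]
```

>>> drive_tool --motion '[{"tx": 0, "ty": 0.8, "tz": 0.13, "roll": 0, "claw": 60}, {"tx": 0, "ty": 0.39, "tz": 0, "roll": 0, "claw": 60}, {"tx": 0.3, "ty": 0, "tz": 0, "roll": 0, "claw": 60}, {"tx": 0, "ty": 0, "tz": 0, "roll": 0, "claw": 60}, {"tx": 0, "ty": 0, "tz": 0, "roll": 0, "claw": 60}]'

```text
time_s: 17.42
tool_pos: [536.3, -304.1, 232.5]
tcp_rot: [0.458, 0.539, -0.458, 0.538]
force: [0.3, 0.3, 1.1]
width: 60.2
```

```bash
python3 - <<'E'
from h import *
go([537,-302,134],99.2)
E
```

```text
t 17.43 tcp [ 536.3 -304.1  232.5] jawdeg -80.8 x [-0.001  0.    -1.   ] F [0.3 0.3 1.1] w 60.2 q1,q6 [-0.63  0.78]
roll units now -0.0
after the roll: units tx,ty,tz [ 2.463  0.028 -0.049]
ty axis [ 0.987  0.16  -0.001] tz axis [ 0.16  -0.987 -0.   ]
```

>>> drive_tool --motion '[{"tx": 0.6, "ty": 0.03, "tz": -0.05, "roll": 0, "claw": 60}, {"tx": 0.8, "ty": 0, "tz": 0, "roll": 0, "claw": 60}, {"tx": 0.7, "ty": 0, "tz": 0, "roll": 0, "claw": 60}, {"tx": 0.36, "ty": 0, "tz": 0, "roll": 0, "claw": 60}, {"tx": 0, "ty": 0, "tz": 0, "roll": 0, "claw": 30}, {"tx": 0, "ty": 0, "tz": 0, "roll": 0, "claw": 30}, {"tx": 0, "ty": 0, "tz": 0, "roll": 0, "claw": 30}, {"tx": 0, "ty": 0, "tz": 0, "roll": 0, "claw": 30}]'

```text
time_s: 18.42
tool_pos: [538.4, -302.4, 135.1]
tcp_rot: [0.458, 0.538, -0.458, 0.539]
force: [0.2, 0.3, -1.0]
width: 30.4
```

```bash
python3 - <<'E'
from h import *
go([537,-302,134],99.2)
im,m=snap('wrist','w10')
E
```

```text
t 18.43 tcp [ 538.4 -302.4  135.1] jawdeg -80.78 x [ 0.001 -0.001 -1.   ] F [ 0.2  0.3 -1. ] w 30.4 q1,q6 [-0.62  0.79]
roll units now 0.002
after the roll: units tx,ty,tz [ 0.028 -0.034 -0.016]
ty axis [0.987 0.16  0.001] tz axis [ 0.16  -0.987  0.001]
```

View pics/w10.png

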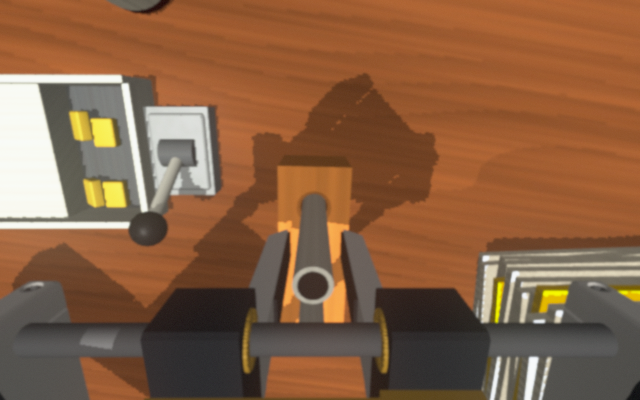

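>>> drive_tool --motion '[{"tx": 0, "ty": -0.03, "tz": -0.01, "roll": 0, "claw": 12}, {"tx": 0, "ty": 0, "tz": 0, "roll": 0, "claw": 12}, {"tx": 0, "ty": 0, "tz": 0, "roll": 0, "claw": 12}, {"tx": 0, "ty": 0, "tz": 0, "roll": 0, "claw": 12}, {"tx": 0, "ty": 0, "tz": 0, "roll": 0, "claw": 12}]'

```text
time_s: 19.1
tool_pos: [536.7, -301.8, 134.4]
tcp_rot: [0.458, 0.539, -0.458, 0.539]
force: [-0.3, -0.1, 3.0]
width: 19.1
```

```bash
python3 - <<'E'
from h import *
go()
E
```

```text
t 19.1 tcp [ 536.7 -301.8  134.4] jawdeg -80.78 x [-0.  0. -1.] F [-0.3 -0.1  3. ] w 19.1 q1,q6 [-0.63  0.78]
ty axis [ 0.987  0.16  -0.   ] tz axis [ 0.16  -0.987 -0.   ]
```

>>> drive_tool --motion '[{"tx": -0.4, "ty": 0, "tz": 0, "roll": 0, "claw": 12}, {"tx": -0.7, "ty": 0, "tz": 0, "roll": 0, "claw": 12}, {"tx": -0.9, "ty": 0, "tz": 0, "roll": 0, "claw": 12}, {"tx": -0.9, "ty": 0, "tz": 0, "roll": 0, "claw": 12}, {"tx": 0, "ty": 0, "tz": 0, "roll": 0, "claw": 12}, {"tx": 0, "ty": 0, "tz": 0, "roll": 0, "claw": 12}]'

```text
time_s: 19.85
tool_pos: [536.3, -301.7, 249.5]
tcp_rot: [0.458, 0.539, -0.458, 0.538]
force: [-1.4, 0.1, -1.9]
width: 19.5
```

```bash
python3 - <<'E'
from h import *
import pickle
go(np.r_[MO,245],99.2)
for n in ['scene','side']:
    im,m=snap(n,n+'11')
a=cv2.imread('pics/scene11.png')[160:310,180:330];b=cv2.imread('pics/side11.png')[60:210,330:480]
cv2.imwrite('pics/t11.png',np.hstack([cv2.resize(x,(400,400),interpolation=cv2.INTER_CUBIC) for x in (a,b)]))
E
```

```text
t 19.85 tcp [ 536.3 -301.7  249.5] jawdeg -80.78 x [-0.001  0.001 -1.   ] F [-1.4  0.1 -1.9] w 19.5 q1,q6 [-0.63  0.78]
roll units now 0.002
after the roll: units tx,ty,tz [  0.119   1.044 -10.636]
ty axis [ 0.987  0.16  -0.001] tz axis [ 0.16  -0.987 -0.001]
```

View pics/t11.png

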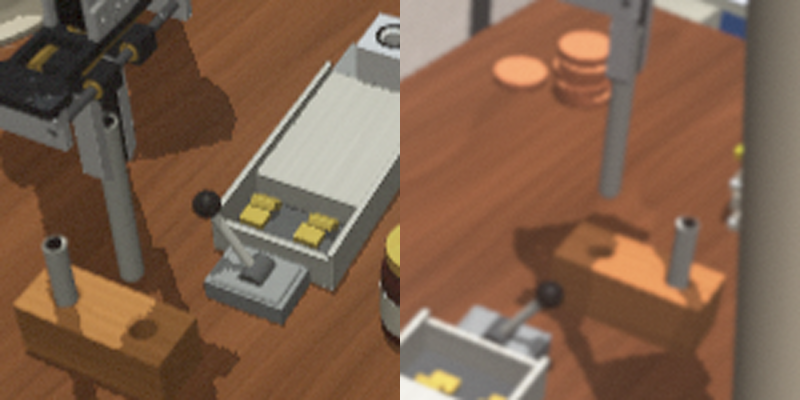

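>>> drive_tool --motion '[{"tx": 0, "ty": 0.3, "tz": -0.5, "roll": 0, "claw": 12}, {"tx": 0, "ty": 0.5, "tz": -0.9, "roll": 0, "claw": 12}, {"tx": 0, "ty": 0.24, "tz": -1, "roll": 0, "claw": 12}, {"tx": 0, "ty": 0, "tz": -1, "roll": 0, "claw": 12}, {"tx": 0, "ty": 0, "tz": -1, "roll": 0, "claw": 12}, {"tx": 0, "ty": 0, "tz": -1, "roll": 0, "claw": 12}, {"tx": 0, "ty": 0, "tz": -1, "roll": 0, "claw": 12}, {"tx": 0, "ty": 0, "tz": -1, "roll": 0, "claw": 12}, {"tx": 0, "ty": 0, "tz": -1, "roll": 0, "claw": 12}, {"tx": 0, "ty": 0, "tz": -1, "roll": 0, "claw": 12}, {"tx": 0, "ty": 0, "tz": -0.8, "roll": 0, "claw": 12}, {"tx": 0, "ty": 0, "tz": -0.44, "roll": 0, "claw": 12}]'

```text
time_s: 21.45
tool_pos: [508.5, 127.3, 249.7]
tcp_rot: [0.457, 0.54, -0.458, 0.539]
force: [0.2, -0.3, -1.8]
width: 19.8
```

>>> drive_tool --motion '[{"tx": 0, "ty": 0, "tz": 0, "roll": 0, "claw": 12}, {"tx": 0, "ty": 0, "tz": 0, "roll": 0, "claw": 12}]'

```text
time_s: 21.7
tool_pos: [509.8, 124.1, 250.0]
tcp_rot: [0.458, 0.538, -0.459, 0.539]
force: [0.4, -1.4, -0.2]
width: 19.5
```

```bash
python3 - <<'E'
from h import *
go(np.r_[MO,235],99.2)
for n in ['scene','side']:
    im,m=snap(n,n+'12'); print(n,proj(m,np.r_[MO,125]),proj(m,np.r_[MO,80]))
    u=proj(m,np.r_[MO,125]).astype(int);c=im[u[1]-65:u[1]+65,u[0]-45:u[0]+55]
    cv2.imwrite('pics/%s12c.png'%n,cv2.resize(c,(400,520),interpolation=cv2.INTER_CUBIC));print(u)
cv2.imwrite('pics/t12.png',np.hstack([cv2.imread('pics/%s12c.png'%n) for n in ['scene','side']]))
E
```

```text
t 21.7 tcp [509.8 124.1 250. ] jawdeg -80.8 x [-0.    -0.001 -1.   ] F [ 0.4 -1.4 -0.2] w 19.5 q1,q6 [0.11 1.52]
roll units now -0.0
after the roll: units tx,ty,tz [ 0.376 -0.004 -0.023]
ty axis [ 0.987  0.16  -0.   ] tz axis [ 0.16  -0.987  0.001]
scene [327.42922748 160.54973585] [327.32585527 173.50877556]
[327 160]
side [294.09922237 234.71058878] [295.14362537 249.88985031]
[294 234]
```

View pics/t12.png

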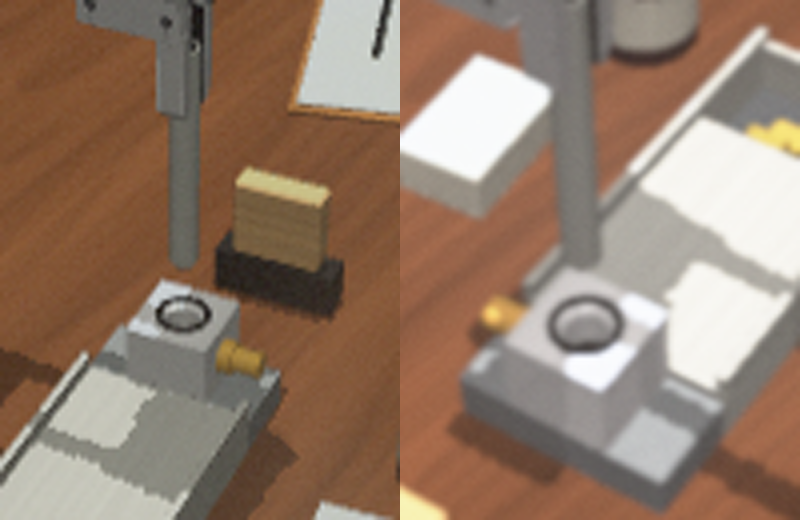

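>>> drive_tool --motion '[{"tx": 0.5, "ty": 0, "tz": -0.02, "roll": 0, "claw": 12}, {"tx": 0.4, "ty": 0, "tz": 0, "roll": 0, "claw": 12}, {"tx": 0.2, "ty": 0, "tz": 0, "roll": 0, "claw": 12}, {"tx": 0.15, "ty": 0, "tz": 0, "roll": 0, "claw": 12}, {"tx": 0.15, "ty": 0, "tz": 0, "roll": 0, "claw": 12}, {"tx": 0.1, "ty": 0, "tz": 0, "roll": 0, "claw": 12}, {"tx": 0, "ty": 0, "tz": 0, "roll": 0, "claw": 12}]'

```text
time_s: 22.68
tool_pos: [509.5, 125.6, 190.1]
tcp_rot: [0.458, 0.539, -0.458, 0.539]
force: [-0.2, 0.1, -1.2]
width: 19.6
```

```bash
python3 - <<'E'
from h import *
go(np.r_[MO,166],99.2)
E
```

```text
t 22.68 tcp [509.5 125.6 190.1] jawdeg -80.78 x [-0. -0. -1.] F [-0.2  0.1 -1.2] w 19.6 q1,q6 [0.11 1.52]
roll units now 0.002
after the roll: units tx,ty,tz [ 0.602 -0.001  0.016]
ty axis [ 0.987  0.16  -0.   ] tz axis [ 0.16  -0.987  0.   ]
```

>>> drive_tool --motion '[{"tx": 0.1, "ty": 0, "tz": 0, "roll": 0, "claw": 12}, {"tx": 0.1, "ty": 0, "tz": 0, "roll": 0, "claw": 12}, {"tx": 0.1, "ty": 0, "tz": 0, "roll": 0, "claw": 12}, {"tx": 0.1, "ty": 0, "tz": 0, "roll": 0, "claw": 12}, {"tx": 0, "ty": 0, "tz": 0, "roll": 0, "claw": 12}]'

```text
time_s: 23.3
tool_pos: [509.9, 125.7, 175.3]
tcp_rot: [0.459, 0.538, -0.458, 0.539]
force: [-1.6, 0.5, 5.9]
width: 19.4
```

>>> drive_tool --motion '[{"tx": 0.1, "ty": 0, "tz": 0, "roll": 0, "claw": 12}, {"tx": 0.08, "ty": 0, "tz": 0, "roll": 0, "claw": 12}, {"tx": 0, "ty": 0, "tz": 0, "roll": 0, "claw": 12}, {"tx": 0, "ty": 0, "tz": 0, "roll": 0, "claw": 12}]'

```text
time_s: 23.8
tool_pos: [509.9, 125.7, 168.2]
tcp_rot: [0.459, 0.538, -0.458, 0.539]
force: [-1.8, -0.9, 5.5]
width: 19.7
```

```bash
python3 - <<'E'
from h import *
go(np.r_[MO,166],99.2)
im,m=snap('side','d13')
cv2.imwrite('pics/d13c.png',cv2.resize(im[160:290,240:350],(508,600),interpolation=cv2.INTER_CUBIC))
E
```

```text
t 23.8 tcp [509.9 125.7 168.2] jawdeg -80.78 x [ 0.001  0.    -1.   ] F [-1.8 -0.9  5.5] w 19.7 q1,q6 [0.11 1.52]
roll units now 0.002
after the roll: units tx,ty,tz [ 0.055 -0.012  0.016]
ty axis [0.987 0.16  0.001] tz axis [ 0.16  -0.987  0.   ]
```

View pics/d13c.png

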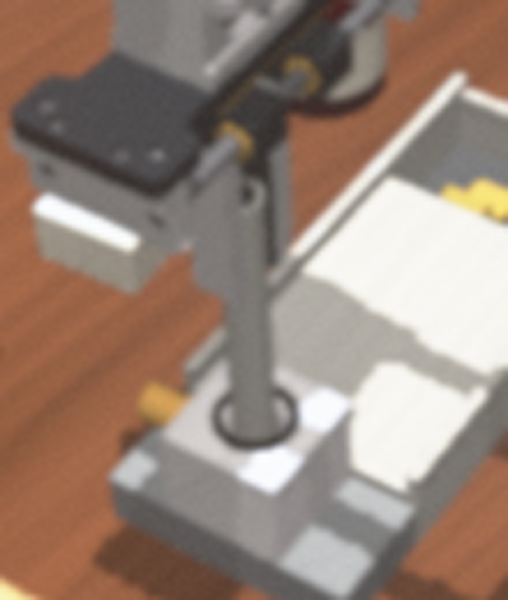

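>>> drive_tool --motion '[{"tx": 0.05, "ty": 0, "tz": 0, "roll": 0, "claw": 12}, {"tx": 0.05, "ty": 0, "tz": 0, "roll": 0, "claw": 12}, {"tx": 0, "ty": 0, "tz": 0, "roll": 0, "claw": 12}]'

```text
time_s: 24.22
tool_pos: [510.5, 125.8, 166.1]
tcp_rot: [0.459, 0.538, -0.457, 0.539]
force: [-3.1, -0.7, 15.0]
width: 19.6
```

>>> drive_tool --motion '[{"tx": 0.04, "ty": 0, "tz": 0, "roll": 0, "claw": 12}, {"tx": 0, "ty": 0, "tz": 0, "roll": 0, "claw": 12}, {"tx": 0, "ty": 0, "tz": 0, "roll": 0, "claw": 12}]'

```text
time_s: 24.6
tool_pos: [511.6, 126.0, 165.9]
tcp_rot: [0.46, 0.537, -0.456, 0.54]
force: [-3.1, 0.0, 19.7]
width: 19.4
```

>>> drive_tool --motion '[{"tx": -0.06, "ty": 0, "tz": 0, "roll": 0, "claw": 12}, {"tx": 0, "ty": 0, "tz": 0, "roll": 0, "claw": 12}, {"tx": 0, "ty": 0, "tz": 0, "roll": 0, "claw": 50}, {"tx": 0, "ty": 0, "tz": 0, "roll": 0, "claw": 50}, {"tx": 0, "ty": 0, "tz": 0, "roll": 0, "claw": 50}, {"tx": 0, "ty": 0, "tz": 0, "roll": 0, "claw": 50}]'

```text
time_s: 25.35
tool_pos: [509.4, 125.6, 163.4]
tcp_rot: [0.458, 0.539, -0.458, 0.538]
force: [-0.4, -0.1, 0.9]
width: 49.9
```

```bash
python3 - <<'E'
from h import *
go(np.r_[MO,166],99.2)
C=[]
for n in ['scene','side']:
    im,m=snap(n,n+'14'); u=proj(m,np.r_[MO,212]).astype(int);print(n,u)
    C.append(cv2.resize(im[u[1]-40:u[1]+90,u[0]-45:u[0]+55],(400,520),interpolation=cv2.INTER_CUBIC))
cv2.imwrite('pics/t14.png',np.hstack(C))
E
```

```text
t 25.35 tcp [509.4 125.6 163.4] jawdeg -80.79 x [-0.001 -0.    -1.   ] F [-0.4 -0.1  0.9] w 49.9 q1,q6 [0.11 1.52]
roll units now 0.001
after the roll: units tx,ty,tz [-0.064  0.001  0.015]
ty axis [ 0.987  0.16  -0.001] tz axis [ 0.16  -0.987  0.   ]
scene [327 133]
side [291 202]
```

View pics/t14.png

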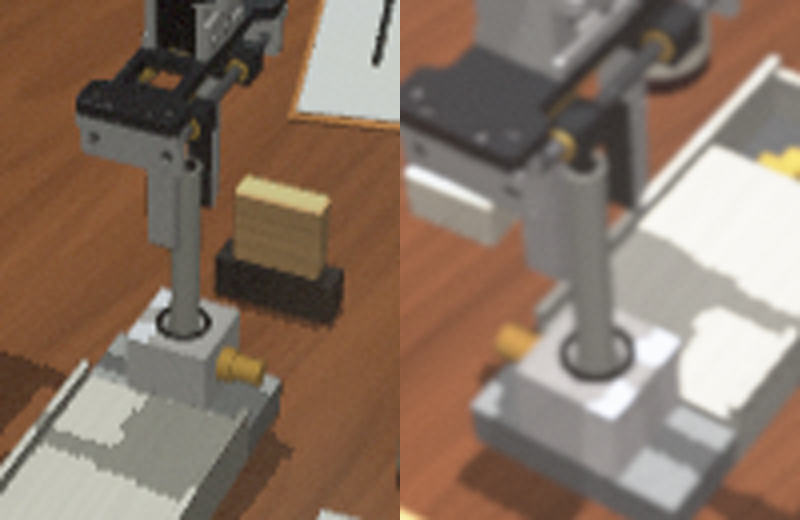

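>>> drive_tool --motion '[{"tx": -0.5, "ty": 0, "tz": 0.02, "roll": 0, "claw": 50}, {"tx": -0.8, "ty": 0, "tz": 0, "roll": 0, "claw": 50}, {"tx": -0.8, "ty": 0, "tz": 0, "roll": 0, "claw": 50}, {"tx": -0.5, "ty": 0, "tz": 0, "roll": 0, "claw": 50}, {"tx": 0, "ty": 0, "tz": 0, "roll": 0, "claw": 50}]'

```text
time_s: 26.08
tool_pos: [510.6, 125.0, 269.3]
tcp_rot: [0.459, 0.538, -0.457, 0.539]
force: [-0.5, -0.3, 0.4]
width: 49.9
```

```bash
python3 - <<'E'
from h import *
go(st(-84,-164,262),99.2)
C=[]
for n in ['scene','side']:
    im,m=snap(n,n+'15'); u=proj(m,np.r_[MO,212]).astype(int);print(n,u)
    C.append(cv2.resize(im[u[1]-30:u[1]+70,u[0]-40:u[0]+40],(400,500),interpolation=cv2.INTER_CUBIC))
cv2.imwrite('pics/t15.png',np.hstack(C))
E
```

```text
t 26.07 tcp [510.6 125.  269.3] jawdeg -80.78 x [ 0.004  0.    -1.   ] F [-0.5 -0.3  0.4] w 49.9 q1,q6 [0.11 1.52]
roll units now 0.002
after the roll: units tx,ty,tz [ 0.176 -2.128  7.595]
ty axis [0.987 0.16  0.004] tz axis [ 0.16  -0.987  0.   ]
scene [327 133]
side [291 202]
```

View pics/t15.png

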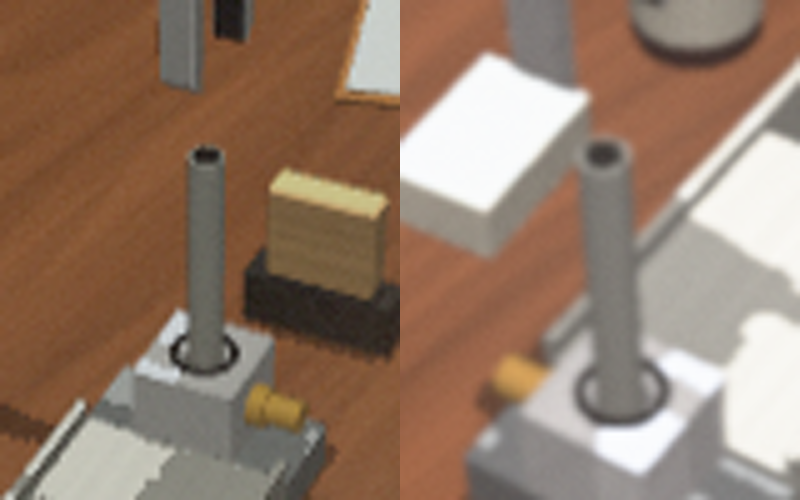

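```bash
python3 - <<'E'
from h import *
S=robot.camera_model('scene');D=robot.camera_model('side')
p=lambda x,y,o:((x+.5)/5-.5+o[0],(y+.5)/5-.5+o[1])
print(two(S,p(206,156,(287,103)),D,p(204,155,(251,172))))
E
```

```text
(array([509.73162886, 125.76829195, 211.80187406]), np.float64(0.41117435338905184))
```

>>> drive_tool --motion '[{"tx": 0, "ty": -0.5, "tz": 0.4, "roll": 0, "claw": 0}, {"tx": 0, "ty": -1, "tz": 1, "roll": 0, "claw": 0}, {"tx": 0, "ty": -0.63, "tz": 1, "roll": 0, "claw": 0}, {"tx": 0, "ty": 0, "tz": 1, "roll": 0, "claw": 0}, {"tx": 0, "ty": 0, "tz": 1, "roll": 0, "claw": 0}, {"tx": 0, "ty": 0, "tz": 1, "roll": 0, "claw": 0}, {"tx": 0, "ty": 0, "tz": 1, "roll": 0, "claw": 0}, {"tx": 0, "ty": 0, "tz": 1, "roll": 0, "claw": 0}, {"tx": 0, "ty": 0, "tz": 0.2, "roll": 0, "claw": 0}, {"tx": 0.7, "ty": 0, "tz": 0, "roll": 0, "claw": 0}, {"tx": 0.7, "ty": 0, "tz": 0, "roll": 0, "claw": 0}, {"tx": 0, "ty": 0, "tz": 0, "roll": 0, "claw": 0}]'

```text
time_s: 27.68
tool_pos: [472.2, -186.9, 209.3]
tcp_rot: [0.458, 0.541, -0.458, 0.536]
force: [-0.4, 0.1, -0.8]
width: 0.3
```

```bash
python3 - <<'E'
from h import *
go(st(-86,-164,84),99.2)
im,m=snap('wrist','w16')
print('ball st',((np.array([511.9,-182])-O)@np.c_[ex,ey]).round(1))
E
```

```text
t 27.68 tcp [ 472.2 -186.9  209.3] jawdeg -80.75 x [-0.006  0.004 -1.   ] F [-0.4  0.1 -0.8] w 0.3 q1,q6 [-0.51  0.89]
roll units now 0.005
after the roll: units tx,ty,tz [3.132 0.033 0.067]
ty axis [ 0.987  0.16  -0.005] tz axis [ 0.16  -0.987 -0.005]
ball st [ -46.7 -163.4]
```

View pics/w16.png

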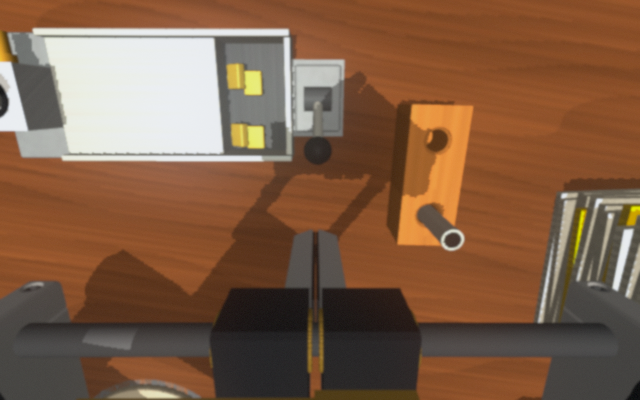

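>>> drive_tool --motion '[{"tx": 0.8, "ty": 0, "tz": 0.05, "roll": 0, "claw": 0}, {"tx": 1, "ty": 0, "tz": 0, "roll": 0, "claw": 0}, {"tx": 0.9, "ty": 0, "tz": 0, "roll": 0, "claw": 0}, {"tx": 0.4, "ty": 0, "tz": 0, "roll": 0, "claw": 0}, {"tx": 0, "ty": 0, "tz": 0, "roll": 0, "claw": 0}, {"tx": 0, "ty": 0, "tz": 0, "roll": 0, "claw": 0}]'

```text
time_s: 28.48
tool_pos: [475.8, -191.3, 89.3]
tcp_rot: [0.458, 0.538, -0.458, 0.54]
force: [0.6, 0.0, -1.0]
width: 0.3
```

```bash
python3 - <<'E'
from h import *
go(st(27,-164,84),99.2)
E
```

```text
t 28.48 tcp [ 475.8 -191.3   89.3] jawdeg -80.77 x [ 0.002 -0.001 -1.   ] F [ 0.6  0.  -1. ] w 0.3 q1,q6 [-0.52  0.89]
roll units now 0.003
after the roll: units tx,ty,tz [ 0.139  2.77  -0.071]
ty axis [0.987 0.16  0.002] tz axis [ 0.16  -0.987  0.002]
```

>>> drive_tool --motion '[{"tx": 0.12, "ty": 0.25, "tz": -0.07, "roll": 0, "claw": 0}, {"tx": 0, "ty": 0.3, "tz": 0, "roll": 0, "claw": 0}, {"tx": 0, "ty": 0.3, "tz": 0, "roll": 0, "claw": 0}, {"tx": 0, "ty": 0.3, "tz": 0, "roll": 0, "claw": 0}, {"tx": 0, "ty": 0.3, "tz": 0, "roll": 0, "claw": 0}, {"tx": 0, "ty": 0.3, "tz": 0, "roll": 0, "claw": 0}, {"tx": 0, "ty": 0.3, "tz": 0, "roll": 0, "claw": 0}, {"tx": 0, "ty": 0.25, "tz": 0, "roll": 0, "claw": 0}, {"tx": 0, "ty": 0.2, "tz": 0, "roll": 0, "claw": 0}, {"tx": 0, "ty": 0.15, "tz": 0, "roll": 0, "claw": 0}, {"tx": 0, "ty": 0, "tz": 0, "roll": 0, "claw": 0}]'

```text
time_s: 29.85
tool_pos: [579.4, -171.1, 83.1]
tcp_rot: [0.458, 0.538, -0.458, 0.539]
force: [0.5, 0.2, 0.5]
width: 1.0
```

```bash
python3 - <<'E'
from h import *
go(st(30,-164,84),99.2)
im,m=snap('side','d17')
cv2.imwrite('pics/d17c.png',cv2.resize(im[110:260,300:450],(600,600),interpolation=cv2.INTER_CUBIC))
E
```

```text
t 29.85 tcp [ 579.4 -171.1   83.1] jawdeg -80.78 x [ 0.001 -0.    -1.   ] F [0.5 0.2 0.5] w 1.0 q1,q6 [-0.4   1.01]
roll units now 0.002
after the roll: units tx,ty,tz [-0.023  0.208  0.013]
ty axis [0.987 0.16  0.001] tz axis [ 0.16  -0.987  0.   ]
```

View pics/d17c.png

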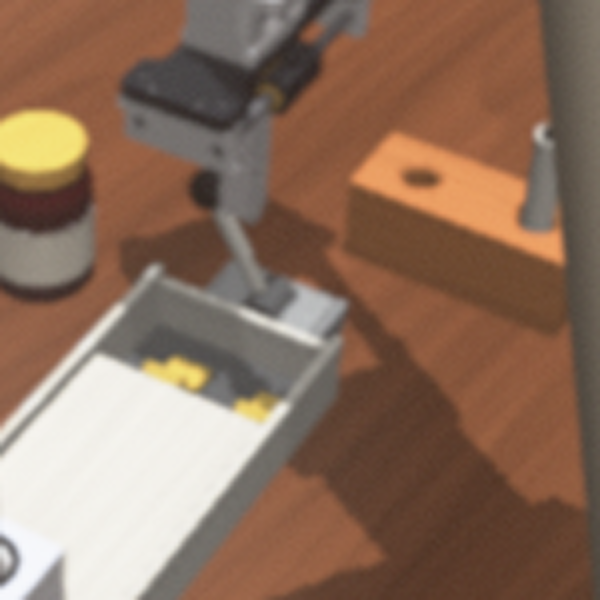

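>>> drive_tool --motion '[{"tx": 0, "ty": 0.12, "tz": 0, "roll": 0, "claw": 0}, {"tx": 0, "ty": 0.1, "tz": 0, "roll": 0, "claw": 0}, {"tx": 0, "ty": 0, "tz": 0, "roll": 0, "claw": 0}]'

```text
time_s: 30.28
tool_pos: [583.9, -170.2, 83.0]
tcp_rot: [0.456, 0.541, -0.46, 0.537]
force: [-7.5, -1.8, 4.1]
width: 0.4
```

```bash
python3 - <<'E'
from h import *
go(st(30,-164,84),99.2)
E
```

```text
t 30.27 tcp [ 583.9 -170.2   83. ] jawdeg -80.74 x [-0.007 -0.001 -1.   ] F [-7.5 -1.8  4.1] w 0.4 q1,q6 [-0.4   1.02]
roll units now 0.006
after the roll: units tx,ty,tz [-0.026  0.092  0.018]
ty axis [ 0.987  0.16  -0.007] tz axis [ 0.16  -0.987 -0.   ]
```

>>> drive_tool --motion '[{"tx": 0, "ty": -0.4, "tz": 0, "roll": 0, "claw": 0}, {"tx": 0, "ty": -1, "tz": 0, "roll": 0, "claw": 0}, {"tx": -1, "ty": -0.8, "tz": 0, "roll": 0, "claw": 0}, {"tx": -1, "ty": 0, "tz": 0, "roll": 0, "claw": 0}, {"tx": -1, "ty": 0, "tz": 0, "roll": 0, "claw": 0}, {"tx": -1, "ty": 0, "tz": 0, "roll": 0, "claw": 0}, {"tx": 0, "ty": 0, "tz": 0, "roll": 0, "claw": 0}]'

```text
time_s: 31.15
tool_pos: [502.5, -184.8, 246.8]
tcp_rot: [0.459, 0.535, -0.457, 0.542]
force: [0.8, 0.3, 0.2]
width: 0.7
```

```bash
python3 - <<'E'
from h import *
import pickle
go()
P={}
for n in ['scene','side','wrist']: P[n]=snap(n,n+'18')
pickle.dump({k:v[1] for k,v in P.items()},open('M18.pkl','wb'))
a=P['scene'][0][130:310,180:400];b=P['side'][0][110:310,180:420]
cv2.imwrite('pics/t18.png',np.hstack([cv2.resize(x,(400,360),interpolation=cv2.INTER_CUBIC) for x in (a,b)]))
E
```

```text
t 31.15 tcp [ 502.5 -184.8  246.8] jawdeg -80.8 x [ 0.008 -0.004 -1.   ] F [0.8 0.3 0.2] w 0.7 q1,q6 [-0.48  0.93]
ty axis [0.987 0.16  0.008] tz axis [ 0.16  -0.987  0.005]
```

View pics/t18.png

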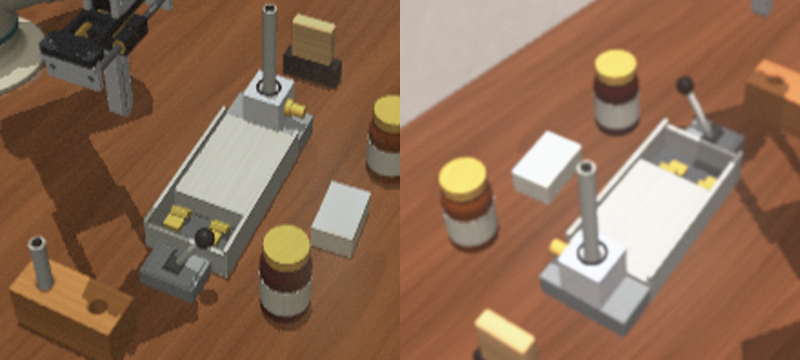

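View pics/wrist18.png

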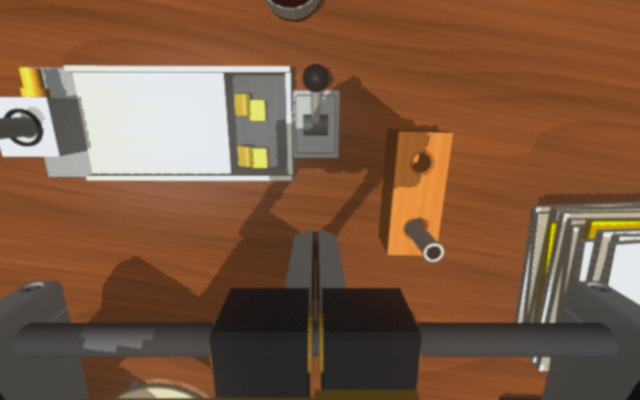

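```bash
python3 - <<'E'
from h import *
import pickle
M=pickle.load(open('M18.pkl','rb'))
for n,(u0,v0,u1,v1) in {'scene':(270,230,310,265),'side':(330,140,370,172),'wrist':(295,55,340,100)}.items():
    im=cv2.imread('pics/%s18.png'%n)[v0:v1,u0:u1];k=(im.max(2)<60).astype(np.uint8)
    _,_,st_,c=cv2.connectedComponentsWithStats(k);i=1+st_[1:,4].argmax();print(n,st_[i],c[i]+[u0,v0]); M[n]=(M[n],c[i]+[u0,v0])
for a,b in [('scene','side'),('side','wrist')]:
    X,e=two(M[a][0],M[a][1],M[b][0],M[b][1]);s=(X[:2]-O)@np.c_[ex,ey]
    print(X.round(1),round(e,1),s.round(1),'lever',0.6+np.arctan2(s[0],X[2]-22))
go()
E
```

```text
scene [17 14 11 10 78] [292.         248.88461538]
side [17 18  7  3 11] [349.90909091 159.18181818]
wrist [  9  10  24  26 415] [315.73012048  77.6626506 ]
[ 603.7 -163.6   88. ] 2.0 [  46.9 -159.9] lever 1.217853027953352
[ 606.9 -167.3   84. ] 1.6 [  49.4 -164.1] lever 1.2729005111321987
t 31.3 tcp [ 499.9 -183.4  242.1] jawdeg -80.79 x [-0.001  0.001 -1.   ] F [0.1 0.3 0.5] w 0.8 q1,q6 [-0.48  0.93]
ty axis [ 0.987  0.16  -0.001] tz axis [ 0.16  -0.987 -0.001]
```

```bash
python3 -c "
from rig import robot
print(robot.job_done())"
```

```text
the job is handed in; nothing more can be done
None
```

The job is done and handed in at about 31 s of the 72 s allowed. No verdict is reported, so the results below are from my own last checks.

- **Chips:** I pushed all four into the trough with the scraper. The pictures show the plate clear and the chips no further than about 41 mm (x) and 18 mm (y) from the trough centre. Two of them rest partly on or against the others.
- **Scraper:** It stands upright on the counter at about (500, 275) mm, released and clear of the station.
- **Long tube:** It is bottomed in the collet and released. I measured its top at (509.7, 125.8, 211.8) mm, against about (509.5, 125, 212) expected when home and upright. I did not read the seal directly; the push stopped at the expected depth with the force rising to about 20 N.
- **Air lever:** It is against its stop. Two camera pairs gave 1.22 and 1.27 rad, both slightly over the 1.2 rad stop, which is measurement error; the side-view ball mask was poor.
- **Bystanders:** The jars, the label block and the short tube look unmoved in the final pictures; I did not re-measure them. The gripper was clear of everything when I handed in.

Nothing failed, apart from one move call refused early for missing row keys, which moved nothing.

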